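# Rebuild the filter cell stack on its centre post

## Task

Put the cleaned filter cell back together on its centre post: first the wide spacer ring, then the perforated plate with the centre hole, flat on the ring with its four notches round the four tie bolts, and last the narrow collar on top of the plate. The plate lies flush in its wooden tray and comes out only by its ends, but the tie bolts leave no room at its ends, so set it down on the bench and take it again by its long sides. Lower each part gently until it is fully home, never dropping it down the post, and leave the blank plate (the one without a centre hole) in the tray.

Things in the scene. Friction and masses are not known exactly. Their poses are not given: they have to be found in the camera images.
- post_foot (a point): Foot of the filter cell's upright centre post, on its axis, on the base's top face; z up, y along the longer spacing of the tie bolts, x away from the robot. The steel post stands 58 mm above this point: lowest 7 mm 24 mm thick, then a cone up to 12.5 mm height, then 14 mm thick, the top 10 mm tapering to a 5 mm nose. Home heights above here: spacer ring 0-14 mm, plate 14-24, collar 24-46.
- spacer_mid (a point): Centre (half-way up) of the wide white plastic spacer ring lying flat on the bench: outside 46 mm, bore 27 mm, height 14 mm; z is its axis, either way up. It fits round the thick foot of the post.
- plate_mid (a point): Centre (half-way up) of the perforated steel plate: 62 mm along its y, 44 mm along x, 10 mm thick, 17 mm centre hole, many 3 mm holes, and in each y end two open notches 10 mm wide, 9 mm deep, at x = +-12 mm, for the tie bolts. A half turn about z makes no difference. It starts flat in either pocket of the wooden tray.
- blank_mid (a point): Centre (half-way up) of the blank steel plate in the other pocket: same outline, notches and thickness, but neither centre hole nor perforations. It stays where it is.
- collar_mid (a point): Centre (half-way up) of the narrow steel collar standing on end on the bench: outside 34 mm, bore 17 mm, height 22 mm; z is its axis, either way up.
- tray: Fixed wooden storage tray, 134 (x) by 136 (y) by 17 mm, origin at the centre of its underside; two pockets side by side at x = +-31 mm hold the plates flat, their y along the tray's y, underside 6 mm and top 16 mm above the bench. Its walls stand 2 mm from the plates' long sides; thumb cut-outs 34 mm wide, open to the tray's edge, free the plates' two ends down to the underside.
- spacer: The spacer ring, origin at the centre of its underside.
- plate: The perforated plate, origin at the centre of its underside.
- collar: The collar, origin at the centre of its underside.
- cell: The filter cell, fixed to the bench, same axes, origin under the post: aluminium base 104 (x) by 100 (y) mm, top 20 mm up. Four pointed steel tie bolts, 7 mm thick, stand 52 mm above the base at x = +-12, y = +-28 mm, so fingers fit beside the post only on its +x and -x sides. The bench in front (-x), to 180 mm from the post and 60 mm to either side, is kept clear for setting things down.
Mind the look-alikes: they are no part of the job. Leave any orange look-alike of the cell alone.

How it is judged:
By the outcome, as a careful person would: the job done as asked, in the order asked, and still so for the second after the job is handed in, with the robot touching nothing.
It also fails if it takes over 72 s, if anything falls off the work surface, if the arm or the gripper's body presses on something with over 40 N, if the wrist force passes 120 N, or if a joint passes its speed limit or range.

## Robot

A 6-joint arm with a two-finger parallel gripper is mounted at the origin on a cart in front of the work surface, level with it; the furniture and walls round the work are solid. World frame = base frame: x ahead of the robot, y to its left, z up, the work surface at z = 0. Lengths are in m, angles in rad, forces in N, time in s.
With the tool pointing down it reaches from about 0.35 to 0.775 m from the base axis. Payload 7.3 kg.
Tool frame: the origin (TCP) lies at the very end of the fingers, on their centre line; the grasp point (between the pads) lies 19 mm behind it; z points along the fingers, y is the direction in which the jaws open and shut (so a half turn about z gives the same grasp; the last joint's range is limited). The gripper opens to 92 mm and grips with 3 to 60 N. Pads are 19 mm wide; open, the fingers measure 130 mm over their backs; the gripper's body (75 mm by 190 mm) begins 47 mm behind the grasp point.
Start: joints at [0.957, 0.342, 1.524, -0, 1.275, -0.146], TCP at [0.237, 0.469, 0.227] pointing down, gripper open.
Joint ranges: [-2.53, 2.53], [-0.77, 2.02], [0.04, 2.7], [-1, 4.14], [0.28, 2.66], [-3.11, 3.11]. Speed limits (rad/s): [2.57, 2.57, 3.14, 3.14, 3.14, 3.14].

## Interface

Orientations are given as [roll, pitch, yaw] about the fixed x, y, z axes, in that order (R = Rz(yaw) Ry(pitch) Rx(roll)).
In Python, from cell import robot gives the robot as it stands.
- The arm moves only by the tool apply_moves, never from a script. Its argument "plan" is a list of rows, each an object of numbers: "tx", "ty", "tz": the shift along the tool's x, y, z in m; "yaw": the turn about the tool's z in rad; "grip": the opening, from -1 (shut) to 1 (fully open), so that 0 is half open. In form: [{"tx": .., "ty": .., "tz": .., "yaw": .., "grip": ..}, ...]. A call has 1 to 8 rows; each row is the pose to reach, as a shift and turn from the pose commanded when the call began, along the tool's axes at that moment; what a row does not reach only later rows make up. A row lasts 1/8 s, in which the tool goes at most 62.5 mm and 10.7 degrees, less where a joint would pass 70% of its speed; a pose out of reach is approached as far as the arm can. A call with a gripper value outside its range is refused whole. The fingers move at their own pace and stop on an object; "force" is the grip in N (left out, the last holds). Time passes only in rows, so rows that repeat a pose let the fingers close. It gives the time, the measured TCP pose, the force and the opening at its end, in the units of the state.
- robot.observe(): the state, without advancing time (a new reading comes with each control period).
- robot.read_camera(name): name is "scene" or "top"; returns (picture, depth): 400x640x3 uint8, red, green, blue; 400x640 float32, m along the optical axis (not along the pixel's ray), 0 where there is no reading.
- robot.get_calibration(name): a dict with "camera_matrix" (3x3 intrinsics, pixels), "R" (3x3) and "t" (3): a world point X has camera coordinates R X + t. Camera axes: x right, y down, z forward; pixel columns grow to the right and rows downward; lengths in m; the calibration is good to about 2 mm. A picture is of the moment at which its call begins. get_calibration takes no time and is no camera call.
- robot.hand_in(): hands the job in, once; it reports no verdict.
Trained networks look in the newest picture that a camera, given by its name, has taken for a name from the list of things; names that differ only in an ending like _2 or _b are one class to them, and where a whole thing is asked for, a point or a joint stands for the part that bears it (a point fixed in the world has none). Each returns a list of dicts, best first, with "confidence" (0 to 1); they miss things now and then, are a little off and sometimes report something else, mostly with a low value. They report only what shows in the picture. A call takes as long as a camera call. They do not tell look-alikes from the thing itself.
- robot.outline_of(label, camera): "region" (400x640 bool, what is visible of it) and "pixel" ([row, column] in pixels, amid what is visible of it).
- robot.tip_of(label, camera): "pixel" ([row, column] in pixels: a listed point, or the origin of a listed thing).
The state is a dict: "time": time; "qpos": joint angles; "qvel": joint speeds; "joint_efforts": joint torques, N m; "tool_pos": TCP position; "tool_rot": TCP orientation; "contact_force": force on the tool from outside, world axes, zero at the start; "torque": the same for the moment, N m; "opening": finger opening in m.
Only numpy, scipy, OpenCV 4.12 (cv2) and the standard library are available. Lean on these libraries where they do the work, as an engineer would, in place of code of your own. Each camera call takes 0.05 s, during which the arm holds its last target.

## Working session

There is one attempt and no reset: what is moved stays moved. The work goes in short steps, Python scripts to look and compute and a tool call to move; the robot and the scene stay as the last step left them, time stands still between calls to the robot, and variables do not carry over. Pictures are saved under pics/ and viewed, and the job is handed in when it is done.

Besides the shell and the picture viewer there is one more tool, called after "Call:" by a JSON object that holds its "name" and its "arguments". apply_moves: Moves the arm, as the interface text tells. Its arguments: {"type":"object","properties":{"plan":{"type":"array","items":{"type":"object","properties":{"tx":{"type":"number"},"ty":{"type":"number"},"tz":{"type":"number"},"yaw":{"type":"number"},"grip":{"type":"number"}}}},"force":{"type":"number"}},"required":["plan"]}

```bash
ls; mkdir -p pics; cat > h.py <<'E'
import numpy as np, cv2
from cell import robot
def snap(name,fn=None):
    p,d=robot.read_camera(name)
    if fn: cv2.imwrite('pics/'+fn,cv2.cvtColor(p,cv2.COLOR_RGB2BGR))
    np.savez('last_%s.npz'%name,p=p,d=d)
    return p,d
def world(name,row,col,depth):
    c=robot.get_calibration(name);K=np.array(c['camera_matrix']);R=np.array(c['R']);t=np.array(c['t'])
    ray=np.linalg.inv(K)@np.array([col,row,1.0])
    return R.T@(ray*depth-t)
def atz(name,row,col,z):
    c=robot.get_calibration(name);K=np.array(c['camera_matrix']);R=np.array(c['R']);t=np.array(c['t'])
    o=-R.T@t; r=R.T@np.linalg.inv(K)@np.array([col,row,1.0])
    return o+r*(z-o[2])/r[2]
def cloud(name,d):
    c=robot.get_calibration(name);K=np.array(c['camera_matrix']);R=np.array(c['R']);t=np.array(c['t'])
    v,u=np.mgrid[0:400,0:640]
    P=np.stack([(u-K[0,2])/K[0,0]*d,(v-K[1,2])/K[1,1]*d,d],-1)
    return (P-t)@R
def px(name,X):
    c=robot.get_calibration(name);K=np.array(c['camera_matrix']);q=K@(np.array(c['R'])@np.array(X)+np.array(c['t']))
    return q[1]/q[2],q[0]/q[2]
E
python3 - <<'E'
from h import *
np.set_printoptions(precision=4,suppress=True)
for n in('scene','top'):
    snap(n,n+'0.png'); c=robot.get_calibration(n); print(np.array(c['camera_matrix']).tolist()); R=np.array(c['R']);print(R,-R.T@np.array(c['t']))
for l,z in(('post_foot',.02),('spacer_mid',.007),('plate_mid',.011),('blank_mid',.011),('collar_mid',.011),('tray',0),('cell',0)):
  for n in('top','scene'):
    for r in robot.tip_of(l,n)[:3]: print(l,n,np.array(r['pixel']),round(r['confidence'],2),atz(n,*r['pixel'],z))
o=robot.observe();print(o)
E
```

```text
pics
[[366.50212314424664, 0.0, 319.8803951430126], [0.0, 366.50212314424664, 200.75627735622803], [0.0, 0.0, 1.0]]
[[ 0.4258 -0.9046 -0.0194]
 [-0.5388 -0.2362 -0.8086]
 [ 0.7269  0.3547 -0.588 ]] [-0.3191 -0.5047  0.7442]
[[390.3442663802123, 0.0, 321.3692678271245], [0.0, 390.3442663802123, 196.5617893299857], [0.0, 0.0, 1.0]]
[[-0.018  -0.9998 -0.0017]
 [-0.9955  0.018  -0.0927]
 [ 0.0927  0.     -0.9957]] [ 0.4492 -0.1019  1.1573]
post_foot top [195.  293.8] 0.84 [ 0.5611 -0.0212  0.02  ]
post_foot top [225.5 472.2] 0.7 [ 0.4627 -0.5383  0.02  ]
post_foot scene [198.5 306.4] 0.96 [ 0.5697 -0.0203  0.02  ]
post_foot scene [262.1 459.1] 0.63 [ 0.4723 -0.5329  0.02  ]
spacer_mid top [232.4 353.8] 0.66 [ 0.449  -0.1951  0.007 ]
spacer_mid top [208.7 178. ] 0.48 [0.5279 0.3221 0.007 ]
spacer_mid scene [237.5 340. ] 0.72 [ 0.4469 -0.1951  0.007 ]
plate_mid top [217.8 174.5] 0.56 [0.5011 0.3305 0.011 ]
plate_mid scene [185.9 210.7] 0.54 [0.5109 0.3411 0.011 ]
blank_mid top [197.5 175.9] 0.7 [0.5609 0.3274 0.011 ]
blank_mid top [219.  173.9] 0.57 [0.4976 0.3322 0.011 ]
blank_mid scene [
[... 314 characters left out ...]
06 0.319  0.    ]
cell top [225.4 470.6] 0.88 [ 0.4633 -0.5413  0.    ]
cell top [195.6 297.7] 0.57 [ 0.5611 -0.0314  0.    ]
cell scene [204.8 306. ] 0.95 [ 0.5608 -0.0224  0.    ]
cell scene [267.1 460.7] 0.75 [ 0.4765 -0.5405  0.    ]
{'time': 0.8, 'qpos': array([ 0.957 ,  0.342 ,  1.5241,  0.    ,  1.2754, -0.146 ]), 'qvel': array([ 0.0015,  0.0019,  0.0006,  0.0023, -0.0002,  0.0003]), 'joint_efforts': array([ -0.0003, -43.1089, -24.4471,   0.0717,   0.0483,  -0.0001]), 'tool_pos': array([0.2367, 0.4686, 0.2268]), 'tool_rot': array([3.1414, 0.    , 2.6738]), 'contact_force': array([-0.0858, -0.3879,  0.5891]), 'torque': array([ 0.0576, -0.0421, -0.0282]), 'opening': 0.09204383955636856}
```

View pics/scene0.png

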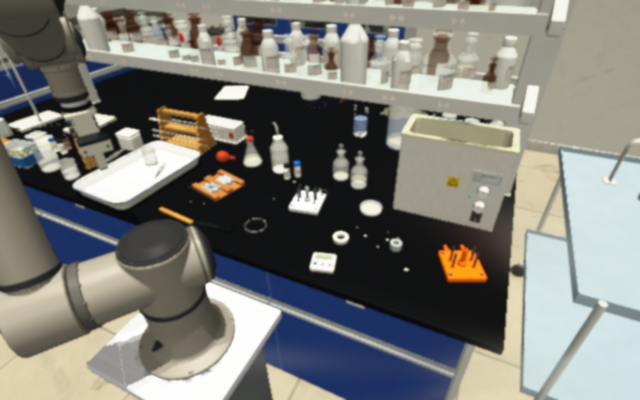

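View pics/top0.png

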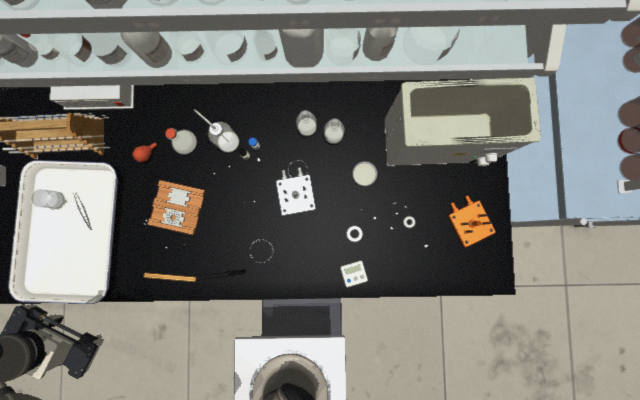

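```bash
python3 - <<'E'
import cv2,numpy as np
t=cv2.imread('pics/top0.png');s=cv2.imread('pics/scene0.png')
cv2.imwrite('pics/a.png',np.hstack([cv2.resize(t[150:250,130:230],(400,400),interpolation=2),cv2.resize(t[150:250,250:350],(400,400),interpolation=2)]))
cv2.imwrite('pics/b.png',cv2.resize(t[190:260,320:440],(800,467),interpolation=2))
cv2.imwrite('pics/c.png',cv2.resize(s[140:260,170:350],(800,533),interpolation=2))
E
```

```text
(no output)
```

View pics/a.png

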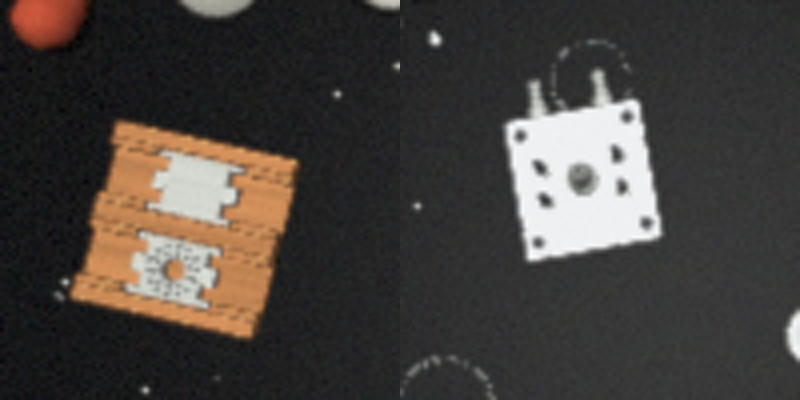

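View pics/b.png

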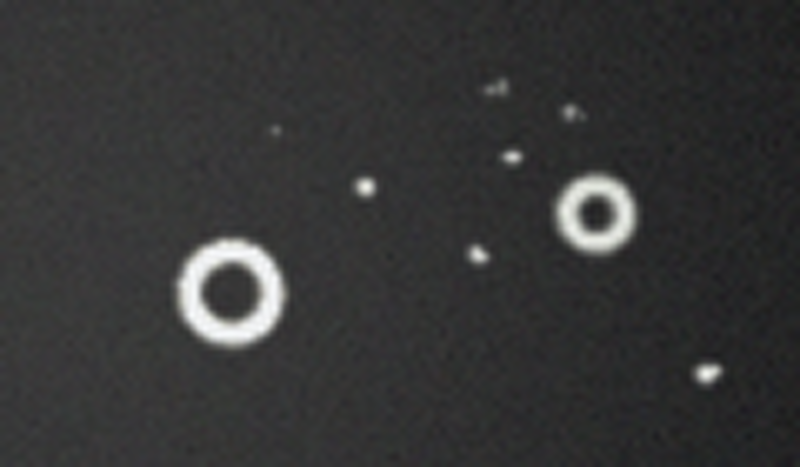

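View pics/c.png

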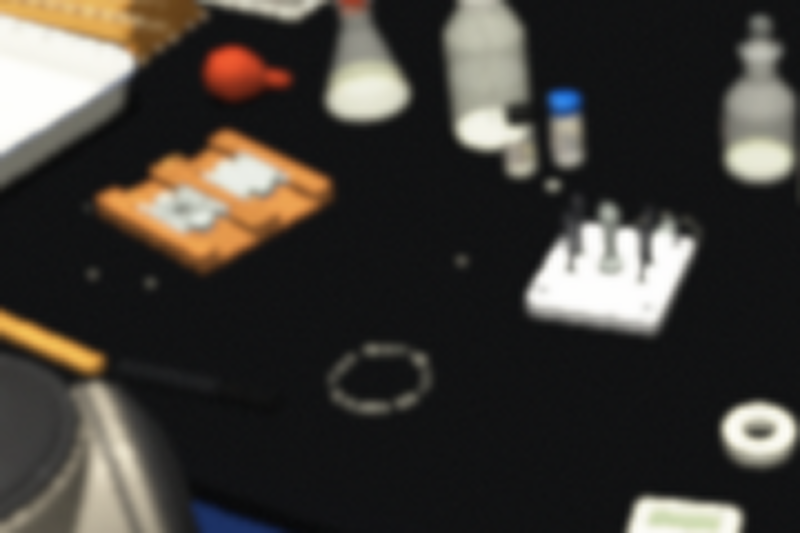

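```bash
cat > m.py <<'E'
from h import *
np.set_printoptions(precision=4,suppress=True)
def region_rect(name,mask,z):
    v,u=np.nonzero(mask)
    W=np.array([atz(name,a,b,z)[:2] for a,b in zip(v,u)])
    r=cv2.minAreaRect((W*1000).astype(np.float32))
    return W.mean(0),r
if __name__=='__main__':
    for n in('top','scene'):
        D=np.load('last_%s.npz'%n);p=D['p'].astype(int);d=D['d'];C=cloud(n,d)
        hsv=cv2.cvtColor(D['p'],cv2.COLOR_RGB2HSV)
        print(n,'bench z near cell',np.median(C[...,2][(abs(C[...,0]-.47)<.03)&(abs(C[...,1]+.02)<.05)&(d>0)]))
        bright=(p.min(2)>120)&(d>0)
        for nm,c,w,z in(('cell',(.561,-.022),.075,.02),('spacer',(.448,-.195),.035,.014),('collar',(.475,-.35),.03,.022)):
            m=bright&(abs(C[...,0]-c[0])<w)&(abs(C[...,1]-c[1])<w)
            print(nm,m.sum(),'depth z',np.percentile(C[...,2][m],[5,50,95]))
            m&=abs(C[...,2]-z)<.008
            m=m.astype(np.uint8)
            k,lab,st,_=cv2.connectedComponentsWithStats(m)
            m=lab==1+st[1:,4].argmax()
            print('  mean',*region_rect(n,m,z))
        tr=(p[...,0]>120)&(p[...,0]-p[...,2]>50)&(abs(C[...,0]-.53)<.12)&(abs(C[...,1]-.33)<.12)&(abs(C[...,2]-.017)<.008)
        print('tray',tr.sum(),np.median(C[...,2][tr]),*region_rect(n,tr,.017))
        pl=(p.max(2)-p.min(2)<30)&(p.min(2)>110)&(abs(C[...,0]-.53)<.09)&(abs(C[...,1]-.33)<.09)
        k,lab,st,_=cv2.connectedComponentsWithStats(pl.astype(np.uint8))
        for i in range(1,k):
            if st[i,4]>30: print('plate',st[i,4],np.median(C[...,2][lab==i]),*region_rect(n,lab==i,.016))
E
python3 m.py
```

```text
top bench z near cell -0.0003382095043657714
cell 1220 depth z [0.0151 0.0193 0.0248]
  mean [ 0.5645 -0.0256] ((575.0912475585938, -24.06124496459961), (129.1869354248047, 99.17460632324219), 8.960515975952148)
spacer 147 depth z [-0.0001  0.0129  0.0172]
  mean [ 0.4459 -0.1957] ((445.7882995605469, -195.03311157226562), (43.04608917236328, 43.371978759765625), 43.69697952270508)
collar 84 depth z [0.0134 0.0215 0.0249]
  mean [ 0.4777 -0.3549] ((477.5975341796875, -354.8740234375), (29.028547286987305, 31.99945640563965), 87.84757232666016)
tray 850 0.01579870601281811 [0.5325 0.326 ] ((533.2333374023438, 325.5016174316406), (136.1453857421875, 133.32118225097656), 76.24638366699219)
plate 260 0.01501083765664968 [0.5632 0.3181] ((562.9954223632812, 318.04461669921875), (60.46677017211914, 43.11372756958008), 77.6653823852539)
plate 249 0.015257110150465774 [0.5028 0.3329] ((503.1922607421875, 333.2272033691406), (61.87089157104492, 43.17523956298828), 75.82263946533203)
scene bench z near cell 0.0007468135426109747
cell 643 depth z [0.0083 0.0204 0.048 ]Traceback (most recent call last):
  File "m.py", line 21, in <module>
    print('  mean',*region_rect(n,m,z))
                    ~~~~~~~~~~~^^^^^^^
  File "m.py", line 5, in region_rect
    W=np.array([atz(name,a,b,z)[:2] for a,b in zip(v,u)])
                ~~~^^^^^^^^^^^^
  File "h.py", line 13, in atz
    c=robot.get_calibration(name);K=np.array(c['camera_matrix']);R=np.array(c['R']);t=np.array(c['t'])
ValueError: time passes only in moves, steps and waits
```

```bash
python3 - <<'E'
import re
s=open('h.py').read()
s=s.replace("robot.get_calibration(name)","cal(name)").replace("def snap","import functools\n@functools.lru_cache(None)\ndef cal(name): return robot.get_calibration(name)\ndef snap")
open('h.py','w').write(s)
E
cat > fit.py <<'E'
from h import *
from scipy.optimize import minimize
def proj(n,P):
    c=cal(n);K=np.array(c['camera_matrix']);q=(np.asarray(P)@np.array(c['R']).T+np.array(c['t']))@K.T
    return q[:,:2]/q[:,2:]
def body(pose,P):
    x,y,th=pose;c,s=np.cos(th),np.sin(th);P=np.asarray(P,float)
    return np.stack([x+c*P[:,0]-s*P[:,1],y+s*P[:,0]+c*P[:,1],P[:,2]],1)
def poly_cost(n,img,pose,poly,excl=(),S=8,pad=6):
    uv=proj(n,body(pose,poly)); lo=np.floor(uv.min(0)).astype(int)-pad; hi=np.ceil(uv.max(0)).astype(int)+pad
    M=np.zeros(((hi-lo)[1]*S,(hi-lo)[0]*S),np.float32)
    cv2.fillPoly(M,[np.round(((uv-lo+.5)*S-.5)*256).astype(np.int32)],1,cv2.LINE_8,8)
    M=cv2.GaussianBlur(cv2.resize(M,None,fx=1/S,fy=1/S,interpolation=cv2.INTER_AREA),(0,0),.6)
    I=img[lo[1]:hi[1],lo[0]:hi[0]]
    a=np.corrcoef(M.ravel(),I.ravel())[0,1]
    return -a
E
cat > m2.py <<'E'
from fit import *
np.set_printoptions(precision=4,suppress=True)
D={n:np.load('last_%s.npz'%n) for n in('top','scene')}
sq=lambda a,b,z:np.array([[a,b,z],[-a,b,z],[-a,-b,z],[a,-b,z]])
ring=lambda r,z:np.array([[r*np.cos(t),r*np.sin(t),z] for t in np.linspace(0,2*np.pi,40)])
from scipy.spatial import ConvexHull
for n in('top','scene'):
    p=D[n]['p'].astype(np.float32); g=p.min(2)
    def run(img,polys,x0,nm):
        f=lambda v:sum(poly_cost(n,img,(v[0]/100+x0[0],v[1]/100+x0[1],(v[2]*.1+x0[2]) if len(v)>2 else 0),P) for P in polys)
        k=np.zeros(3 if len(x0)>2 else 2)
        sx=np.vstack([k]+[k+.8*e for e in np.eye(len(k))])
        r=minimize(f,k,method='Nelder-Mead',options=dict(initial_simplex=sx,xatol=1e-3,fatol=1e-6))
        v=r.x; print(n,nm,v[0]/100+x0[0],v[1]/100+x0[1],np.degrees(v[2]*.1+x0[2]) if len(v)>2 else '',r.fun)
    run(np.minimum(g,160),[sq(.052,.05,.02)],(.563,-.024,.157),'cell')
    def hull(r,h):
        # silhouette of cylinder at pose handled by top ring + bottom ring approx
        return None
    run(np.minimum(g,160),[ring(.023,.014)],(.446,-.195),'spacer top disc')
    run(np.minimum(g,160),[ring(.017,.022)],(.4777,-.355),'collar top disc')
    o=np.clip(p.max(2),0,120)
    run(o,[sq(.067,.068,.017)],(.5325,.326,-.24),'tray')
E
python3 m2.py
```

```text
top cell 0.5627602984518154 -0.02524820746064709 9.640706437792778 -0.9398466654012496
top spacer top disc 0.44607508420944214 -0.19555859470367432  -0.8064885951396625
top collar top disc 0.4774164343595505 -0.35469128090143204  -0.8798687739529834
top tray 0.5327077566375316 0.32351668757685037 -14.452843419412847 -0.9803317440075668
scene cell 0.5511049266875344 -0.03167851470106747 8.048562738901866 -0.8697580864307329
scene spacer top disc 0.442723557472229 -0.19816233634948732  -0.8354602788316908
scene collar top disc 0.4755170108795166 -0.3563556327819824  -0.8200849143896205
scene tray 0.5224010990871988 0.3122935189418957 -15.376319441063638 -0.8566899050260619
```

```bash
sed -i 's/    uv=proj(n,body(pose,poly)); lo/    uv=proj(n,body(pose,poly)).astype(np.float32); uv=cv2.convexHull(uv)[:,0]; lo/' fit.py
cat > m3.py <<'E'
from fit import *
import sys
np.set_printoptions(precision=4,suppress=True)
sq=lambda a,b,z:np.array([[a,b,z],[-a,b,z],[-a,-b,z],[a,-b,z]])
box=lambda a,b,h:np.vstack([sq(a,b,0),sq(a,b,h)])
ring=lambda r,z:np.array([[r*np.cos(t),r*np.sin(t),z] for t in np.linspace(0,2*np.pi,40)])
cyl=lambda r,h:np.vstack([ring(r,0),ring(r,h)])
def run(n,img,P,x0,nm):
        f=lambda v:poly_cost(n,img,(v[0]/100+x0[0],v[1]/100+x0[1],(v[2]*.1+x0[2]) if len(v)>2 else 0),P)
        k=np.zeros(len(x0))
        sx=np.vstack([k]+[k+.8*e for e in np.eye(len(k))])
        r=minimize(f,k,method='Nelder-Mead',options=dict(initial_simplex=sx,xatol=1e-3,fatol=1e-6))
        v=r.x; o=(v[0]/100+x0[0],v[1]/100+x0[1],np.degrees(v[2]*.1+x0[2]) if len(v)>2 else 0)
        print(n,nm,np.round(o,4),round(r.fun,3)); return o
if __name__=='__main__':
  D={n:np.load('last_%s.npz'%n) for n in('top','scene')}
  for n in('top','scene'):
    p=D[n]['p'].astype(np.float32); g=np.clip(p.min(2),40,110);o=np.clip(p.max(2),40,110)
    c=run(n,g,box(.052,.05,.02),(.563,-.024,.157),'cell')
    s=run(n,g,cyl(.023,.014),(.446,-.195),'spacer')
    k=run(n,g,cyl(.017,.022),(.4777,-.355),'collar')
    t=run(n,o,box(.067,.068,.017),(.5325,.326,-.24),'tray')
    im=D[n]['p'][...,::-1]
    def draw(pose,pts,crop,fn):
        S=6;r0,r1,c0,c1=crop;I=cv2.resize(im[r0:r1,c0:c1],None,fx=S,fy=S,interpolation=2)
        q=proj(n,body((pose[0],pose[1],np.radians(pose[2])),pts))
        for u,v in q: cv2.circle(I,(int((u-c0+.5)*S),int((v-r0+.5)*S)),2,(0,0,255),-1)
        cv2.imwrite(fn,I)
    pts=list(sq(.052,.05,.02))+list(sq(.012,.028,.072))+list(sq(.012,.028,.02))+[[0,0,.02],[0,0,.078]]
    draw(c,pts,(150,230,255,340) if n=='top' else (170,230,270,345),'pics/ov_%s_cell.png'%n)
    pts=list(sq(.067,.068,.017))+[[-.031+a,b,.016] for a,b in((0,0),(.022,.031),(.022,-.031),(-.022,.031),(-.022,-.031))]
    draw(t,pts,(170,245,130,220) if n=='top' else (160,210,180,260),'pics/ov_%s_tray.png'%n)
E
python3 m3.py
python3 - <<'E'
import cv2,numpy as np
L=[cv2.imread('pics/ov_%s_%s.png'%(n,k)) for n in('top','scene') for k in('cell','tray')]
L=[cv2.copyMakeBorder(cv2.resize(i,None,fx=.75,fy=.75),0,max(0,300-int(i.shape[0]*.75)) ,0,0,0) if 0 else cv2.resize(i,(400,300)) for i in L]
cv2.imwrite('pics/ov.png',np.vstack([np.hstack(L[:2]),np.hstack(L[2:])]))
E
```

```text
top cell [ 0.5633 -0.0258  9.1181] -0.924
top spacer [ 0.4461 -0.1958  0.    ] -0.809
top collar [ 0.4777 -0.3568  0.    ] -0.897
top tray [  0.533    0.3265 -14.3097] -0.982
scene cell [ 0.5686 -0.0238  7.3752] -0.961
scene spacer [ 0.4498 -0.1954  0.    ] -0.958
scene collar [ 0.4827 -0.3554  0.    ] -0.944
scene tray [  0.533    0.3248 -15.1847] -0.906
```

View pics/ov.png

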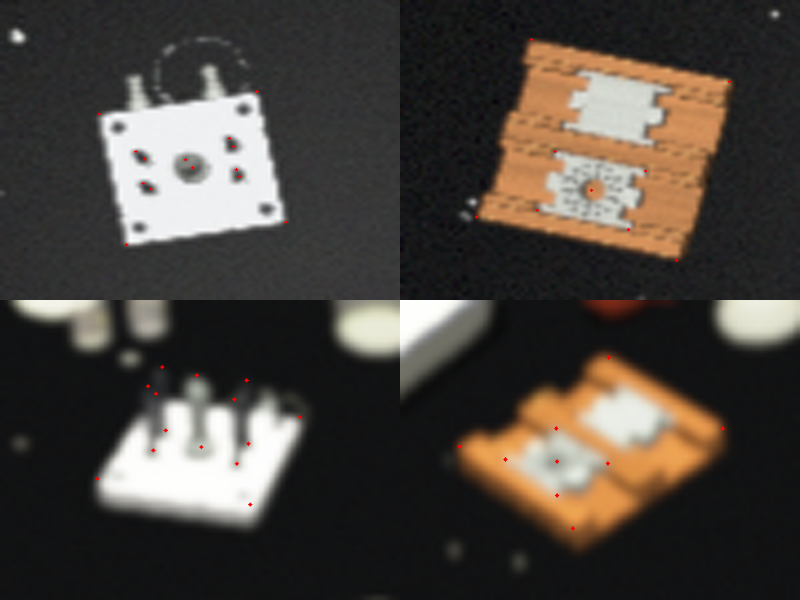

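```bash
cat > go.py <<'E'
import sys,numpy as np
from cell import robot
def cur():
    o=robot.observe();return o
def rel(x,y,z,yaw,base=None):
    o=robot.observe();p=o['tool_pos'];w=o['tool_rot'][2]
    if base is not None: p,w=np.array(base[:3]),base[3]
    d=np.array([x,y,z])-p
    tx=np.array([np.cos(w),np.sin(w)]);ty=np.array([np.sin(w),-np.cos(w)])
    dy=-(yaw-w); dy=(dy+np.pi)%(2*np.pi)-np.pi
    print('tx %.4f ty %.4f tz %.4f yaw %.4f'%(tx@d[:2],ty@d[:2],-d[2],dy))
if __name__=='__main__':
    o=robot.observe();print(round(o['time'],2),np.round(o['tool_pos'],4),np.round(o['tool_rot'],4),'F',np.round(o['contact_force'],1),'T',np.round(o['torque'],2),'op',round(o['opening'],4),'q',np.round(o['qpos'],3))
    a=list(map(float,sys.argv[1:]))
    for i in range(0,len(a),4): rel(*a[i:i+4])
E
python3 go.py .447 -.1955 .09 3.30   .447 -.1955 .003 3.30
```

```text
0.8 [0.2367 0.4686 0.2268] [3.1414 0.     2.6738] F [-0.1 -0.4  0.6] T [ 0.06 -0.04 -0.03] op 0.092 q [ 0.957  0.342  1.524  0.     1.275 -0.146]
tx -0.4872 ty -0.4979 tz 0.1368 yaw -0.6262
tx -0.4872 ty -0.4979 tz 0.2238 yaw -0.6262
```

Call:
{"name": "apply_moves", "arguments": {"plan": [{"tx": -0.487,"ty": -0.498,"tz": 0.137,"yaw": -0.626,"grip": 0.5},{"tx": -0.487,"ty": -0.498,"tz": 0.137,"yaw": -0.626,"grip": 0.5},{"tx": -0.487,"ty": -0.498,"tz": 0.137,"yaw": -0.626,"grip": 0.5},{"tx": -0.487,"ty": -0.498,"tz": 0.137,"yaw": -0.626,"grip": 0.5},{"tx": -0.487,"ty": -0.498,"tz": 0.137,"yaw": -0.626,"grip": 0.5},{"tx": -0.487,"ty": -0.498,"tz": 0.137,"yaw": -0.626,"grip": 0.5},{"tx": -0.487,"ty": -0.498,"tz": 0.137,"yaw": -0.626,"grip": 0.5},{"tx": -0.487,"ty": -0.498,"tz": 0.137,"yaw": -0.626,"grip": 0.5}]}}

```text
time: 1.8
tool_pos: [0.3806, 0.0155, 0.1338]
tool_rot: [-3.141, 0.002, -2.984]
contact_force: [0.3, 0.9, 0.2]
opening: 0.0685
```

```bash
python3 go.py .447 -.1955 .09 3.30   .447 -.1955 .003 3.30
```

```text
1.8 [0.3806 0.0155 0.1338] [-3.1413e+00  1.6000e-03 -2.9835e+00] F [0.3 0.9 0.2] T [0.04 0.02 0.05] op 0.0685 q [-0.161  0.197  2.026  0.     0.917 -1.89 ]
tx -0.0323 ty -0.2189 tz 0.0438 yaw -0.0003
tx -0.0323 ty -0.2189 tz 0.1308 yaw -0.0003
```

Call:
{"name": "apply_moves", "arguments": {"plan": [{"tx": -0.032,"ty": -0.219,"tz": 0.044},{"tx": -0.032,"ty": -0.219,"tz": 0.044},{"tx": -0.032,"ty": -0.219,"tz": 0.044},{"tx": -0.032,"ty": -0.219,"tz": 0.044},{"tx": -0.032,"ty": -0.219,"tz": 0.044},{"tx": -0.032,"ty": -0.219,"tz": 0.044}]}}

```text
schema error: expected keys tx, ty, tz, yaw, grip
```

```bash
python3 go.py .447 -.1955 .09 3.30   .447 -.1955 .003 3.30
```

```text
1.8 [0.3806 0.0155 0.1338] [-3.1413e+00  1.6000e-03 -2.9835e+00] F [0.3 0.9 0.2] T [0.04 0.02 0.05] op 0.0685 q [-0.161  0.197  2.026  0.     0.917 -1.89 ]
tx -0.0323 ty -0.2189 tz 0.0438 yaw -0.0003
tx -0.0323 ty -0.2189 tz 0.1308 yaw -0.0003
```

Call:
{"name": "apply_moves", "arguments": {"plan": [{"tx": -0.032,"ty": -0.219,"tz": 0.044,"yaw": 0,"grip": 0.5},{"tx": -0.032,"ty": -0.219,"tz": 0.044,"yaw": 0,"grip": 0.5},{"tx": -0.032,"ty": -0.219,"tz": 0.044,"yaw": 0,"grip": 0.5},{"tx": -0.032,"ty": -0.219,"tz": 0.044,"yaw": 0,"grip": 0.5},{"tx": -0.032,"ty": -0.219,"tz": 0.044,"yaw": 0,"grip": 0.5},{"tx": -0.032,"ty": -0.219,"tz": 0.044,"yaw": 0,"grip": 0.5}]}}

```text
time: 2.55
tool_pos: [0.4456, -0.193, 0.0896]
tool_rot: [3.141, -0.001, -2.984]
contact_force: [0.2, 0.1, 0.5]
opening: 0.069
```

```bash
python3 go.py .447 -.1955 .09 3.30   .447 -.1955 .003 3.30
```

```text
2.55 [ 0.4456 -0.193   0.0896] [ 3.1407e+00 -6.0000e-04 -2.9836e+00] F [0.2 0.1 0.5] T [0.07 0.04 0.02] op 0.069 q [-0.567  0.435  1.814  0.     0.894 -2.296]
tx -0.0010 ty -0.0027 tz -0.0004 yaw -0.0004
tx -0.0010 ty -0.0027 tz 0.0866 yaw -0.0004
```

Call:
{"name": "apply_moves", "arguments": {"plan": [{"tx": -0.001,"ty": -0.0025,"tz": 0.04,"yaw": 0,"grip": 0.5},{"tx": -0.001,"ty": -0.0025,"tz": 0.07,"yaw": 0,"grip": 0.5},{"tx": -0.001,"ty": -0.0025,"tz": 0.086,"yaw": 0,"grip": 0.5},{"tx": -0.001,"ty": -0.0025,"tz": 0.086,"yaw": 0,"grip": 0.5},{"tx": -0.001,"ty": -0.0025,"tz": 0.086,"yaw": 0,"grip": -0.2},{"tx": -0.001,"ty": -0.0025,"tz": 0.086,"yaw": 0,"grip": -0.2},{"tx": -0.001,"ty": -0.0025,"tz": 0.086,"yaw": 0,"grip": -0.2},{"tx": -0.001,"ty": -0.0025,"tz": 0.086,"yaw": 0,"grip": -0.2}], "force": 6}}

```text
time: 3.55
tool_pos: [0.4479, -0.196, 0.0044]
tool_rot: [-3.141, 0.001, -2.983]
contact_force: [-0.1, 2.1, 6.9]
opening: 0.0448
```

```bash
python3 go.py .447 -.1955 .003 1.73
```

```text
3.55 [ 0.4479 -0.196   0.0044] [-3.1411e+00  1.0000e-03 -2.9835e+00] F [-0.1  2.1  6.9] T [0.43 0.06 0.07] op 0.0448 q [-5.700e-01  5.820e-01  1.874e+00  1.000e-03  6.840e-01 -2.299e+00]
tx 0.0008 ty 0.0006 tz 0.0014 yaw 1.5697
```

Call:
{"name": "apply_moves", "arguments": {"plan": [{"tx": 0,"ty": 0,"tz": 0,"yaw": 0.0,"grip": 0.4},{"tx": 0,"ty": 0,"tz": -0.001,"yaw": 0.18,"grip": 0.4},{"tx": 0,"ty": 0,"tz": -0.001,"yaw": 0.57,"grip": 0.4},{"tx": 0,"ty": 0,"tz": -0.001,"yaw": 0.76,"grip": 0.4},{"tx": 0,"ty": 0,"tz": -0.001,"yaw": 0.95,"grip": 0.4},{"tx": 0,"ty": 0,"tz": -0.001,"yaw": 1.13,"grip": 0.4},{"tx": 0,"ty": 0,"tz": -0.001,"yaw": 1.32,"grip": 0.4},{"tx": 0,"ty": 0,"tz": -0.001,"yaw": 1.5,"grip": 0.4}]}}

```text
time: 4.55
tool_pos: [0.4474, -0.196, 0.0046]
tool_rot: [-3.141, -0.0, 1.989]
contact_force: [-1.1, -0.1, 0.1]
opening: 0.0643
```

```bash
python3 go.py .4479 -.196 .004 1.73
```

```text
4.55 [ 0.4474 -0.196   0.0046] [-3.1415e+00 -2.0000e-04  1.9885e+00] F [-1.1 -0.1  0.1] T [-0.03  0.02 -0.04] op 0.0643 q [-0.57   0.582  1.874 -0.     0.686 -0.988]
tx -0.0002 ty 0.0005 tz 0.0006 yaw 0.2585
```

Call:
{"name": "apply_moves", "arguments": {"plan": [{"tx": 0,"ty": 0.0005,"tz": 0,"yaw": 0.185,"grip": 0.4},{"tx": 0,"ty": 0.0005,"tz": 0,"yaw": 0.2585,"grip": 0.4},{"tx": 0,"ty": 0.0005,"tz": 0,"yaw": 0.2585,"grip": -0.2},{"tx": 0,"ty": 0.0005,"tz": 0,"yaw": 0.2585,"grip": -0.2},{"tx": 0,"ty": 0.0005,"tz": 0,"yaw": 0.2585,"grip": -0.2},{"tx": 0,"ty": 0.0005,"tz": 0,"yaw": 0.2585,"grip": -0.2}], "force": 15}}

```text
time: 5.3
tool_pos: [0.4479, -0.1957, 0.0046]
tool_rot: [-3.142, -0.0, 1.737]
contact_force: [1.1, -0.3, -1.2]
opening: 0.0458
```

```bash
python3 go.py .563 -.0258 .12 1.73
```

```text
5.3 [ 0.4479 -0.1957  0.0046] [-3.1415e+00 -2.0000e-04  1.7367e+00] F [ 1.1 -0.3 -1.2] T [-0.03  0.08  0.02] op 0.0458 q [-0.569  0.582  1.873  0.     0.687 -0.735]
tx 0.1486 ty 0.1416 tz -0.1154 yaw 0.0067
```

Call:
{"name": "apply_moves", "arguments": {"plan": [{"tx": 0,"ty": 0,"tz": -0.05,"yaw": 0.007,"grip": -0.2},{"tx": 0.04,"ty": 0.03,"tz": -0.09,"yaw": 0.007,"grip": -0.2},{"tx": 0.09,"ty": 0.08,"tz": -0.115,"yaw": 0.007,"grip": -0.2},{"tx": 0.149,"ty": 0.142,"tz": -0.115,"yaw": 0.007,"grip": -0.2},{"tx": 0.149,"ty": 0.142,"tz": -0.115,"yaw": 0.007,"grip": -0.2},{"tx": 0.149,"ty": 0.142,"tz": -0.115,"yaw": 0.007,"grip": -0.2},{"tx": 0.149,"ty": 0.142,"tz": -0.115,"yaw": 0.007,"grip": -0.2},{"tx": 0.149,"ty": 0.142,"tz": -0.115,"yaw": 0.007,"grip": -0.2}]}}

```text
time: 6.3
tool_pos: [0.5628, -0.0264, 0.1195]
tool_rot: [-3.141, -0.0, 1.728]
contact_force: [-0.6, -0.4, -1.0]
opening: 0.0459
```

```bash
python3 go.py .563 -.0258 .12 1.73; python3 - <<'E'
from m3 import *
snap('scene','s1.png')
D=np.load('last_scene.npz');p=D['p'];g=np.clip(p.min(2).astype(np.float32),40,110)
cv2.imwrite('pics/s1z.png',cv2.resize(p[120:240,230:390,::-1],(800,600),interpolation=2))
E
```

```text
6.3 [ 0.5628 -0.0264  0.1195] [-3.1409e+00 -2.0000e-04  1.7279e+00] F [-0.6 -0.4 -1. ] T [-0.05  0.01 -0.05] op 0.0459 q [-0.183  0.516  1.564 -0.     1.062 -0.34 ]
tx 0.0006 ty 0.0003 tz -0.0005 yaw -0.0021
```

View pics/s1z.png

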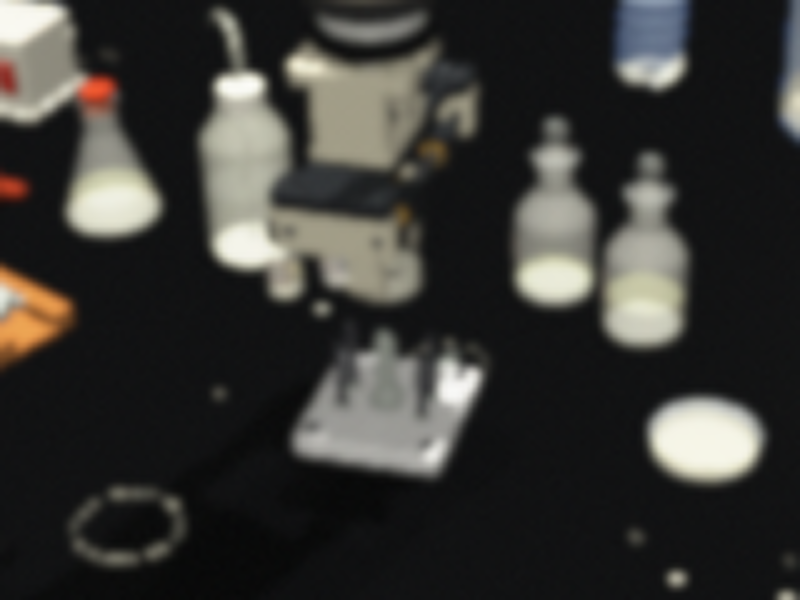

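```bash
python3 - <<'E'
from m3 import *
D=np.load('last_scene.npz');p=D['p']
I=cv2.resize(p[140:230,270:350,::-1],None,fx=8,fy=8,interpolation=2)[:600]
def dot(P,c):
    for u,v in proj('scene',P): cv2.circle(I,(int((u-270+.5)*8),int((v-140+.5)*8)),3,c,-1)
w=1.728; o=np.array([.5628,-.0264]);tx=np.array([np.cos(w),np.sin(w)]);ty=np.array([np.sin(w),-np.cos(w)])
P=[[*(o+a*tx+b*ty),z] for a in(-.0095,.0095) for b in(-.023,-.042) for z in(.1195,)]
P+=[[*(o+a*tx+b*ty),z] for a in(-.0095,.0095) for b in(.023,.042) for z in(.1195,)]
dot(P,(0,0,255))
r=np.array([[*(o+.023*np.array([np.cos(t),np.sin(t)])),z] for t in np.linspace(0,6.28,24) for z in(.116,.130)])
dot(r,(0,255,0))
th=np.radians(9.1)
for c,col in(((.563,-.0258),(255,0,0)),((.565,-.0255),(0,255,255))):
    dot(body((*c,th),[[0,0,.078],[0,0,.02]]+list(sq(.012,.028,.072))),col)
    dot(body((*c,th),list(sq(.052,.05,.02))),col)
cv2.imwrite('pics/ov2.png',I)
E
```

```text
(no output)
```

View pics/ov2.png

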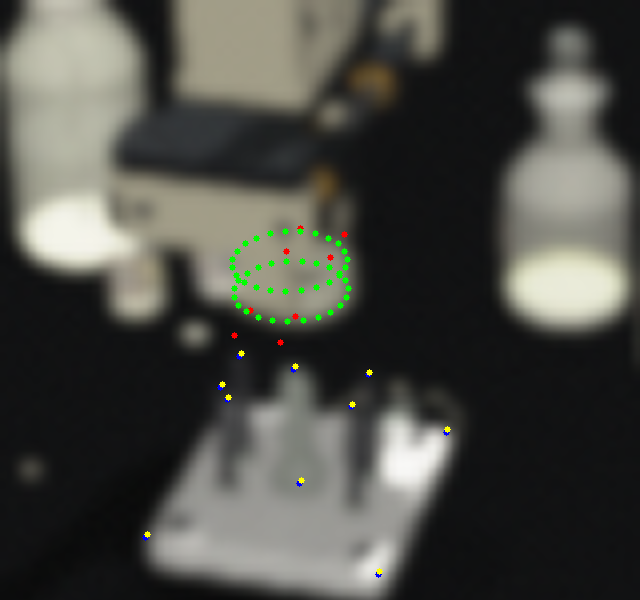

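Call:
{"name": "apply_moves", "arguments": {"plan": [{"tx": 0.0006,"ty": 0.0003,"tz": 0.02,"yaw": -0.002,"grip": -0.2},{"tx": 0.0006,"ty": 0.0003,"tz": 0.04,"yaw": -0.002,"grip": -0.2},{"tx": 0.0006,"ty": 0.0003,"tz": 0.06,"yaw": -0.002,"grip": -0.2},{"tx": 0.0006,"ty": 0.0003,"tz": 0.075,"yaw": -0.002,"grip": -0.2},{"tx": 0.0006,"ty": 0.0003,"tz": 0.08,"yaw": -0.002,"grip": -0.2},{"tx": 0.0006,"ty": 0.0003,"tz": 0.08,"yaw": -0.002,"grip": -0.2}]}}

```text
time: 7.1
tool_pos: [0.5637, -0.025, 0.0398]
tool_rot: [3.142, -0.0, 1.731]
contact_force: [0.4, -0.1, -0.5]
opening: 0.0458
```

```bash
python3 go.py .563 -.0258 .0246 1.73; python3 - <<'E'
from h import *
p,_=snap('scene')
cv2.imwrite('pics/s2z.png',cv2.resize(p[140:230,260:360,::-1],(800,600),interpolation=2))
E
```

```text
7.1 [ 0.5637 -0.025   0.0398] [ 3.1415e+00 -1.0000e-04  1.7310e+00] F [ 0.4 -0.1 -0.5] T [-0.04 -0.01  0.03] op 0.0458 q [-0.18   0.622  1.635  0.     0.885 -0.34 ]
tx -0.0007 ty -0.0008 tz 0.0152 yaw 0.0010
```

View pics/s2z.png

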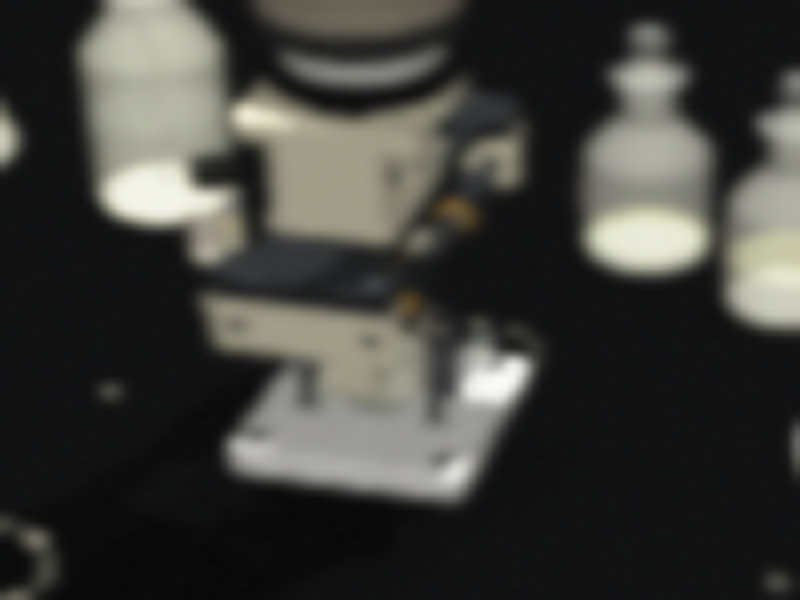

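Call:
{"name": "apply_moves", "arguments": {"plan": [{"tx": -0.0003,"ty": -0.0003,"tz": 0.004,"yaw": 0,"grip": -0.2},{"tx": -0.0003,"ty": -0.0003,"tz": 0.007,"yaw": 0,"grip": -0.2},{"tx": -0.0003,"ty": -0.0003,"tz": 0.009,"yaw": 0,"grip": -0.2},{"tx": -0.0003,"ty": -0.0003,"tz": 0.009,"yaw": 0,"grip": -0.2}]}}

```text
time: 7.65
tool_pos: [0.5633, -0.0251, 0.0305]
tool_rot: [-3.141, -0.0, 1.731]
contact_force: [-0.6, -0.5, -0.7]
opening: 0.0458
```

```bash
python3 go.py .563 -.0258 .0246 1.73
```

```text
7.65 [ 0.5633 -0.0251  0.0305] [-3.1413e+00 -2.0000e-04  1.7313e+00] F [-0.6 -0.5 -0.7] T [-0.05  0.05 -0.01] op 0.0458 q [-0.18   0.635  1.643  0.     0.864 -0.341]
tx -0.0007 ty -0.0004 tz 0.0059 yaw 0.0013
```

Call:
{"name": "apply_moves", "arguments": {"plan": [{"tx": 0,"ty": 0,"tz": 0.003,"yaw": 0,"grip": -0.2},{"tx": 0,"ty": 0,"tz": 0.005,"yaw": 0,"grip": -0.2},{"tx": 0,"ty": 0,"tz": 0.006,"yaw": 0,"grip": -0.2},{"tx": 0,"ty": 0,"tz": 0.006,"yaw": 0,"grip": -0.2}]}}

```text
time: 8.15
tool_pos: [0.5634, -0.0251, 0.0247]
tool_rot: [3.142, -0.0, 1.731]
contact_force: [-0.3, 0.2, -0.3]
opening: 0.0457
```

```bash
python3 go.py
```

```text
8.15 [ 0.5634 -0.0251  0.0247] [ 3.1415e+00 -1.0000e-04  1.7313e+00] F [-0.3  0.2 -0.3] T [-0.05  0.03  0.  ] op 0.0457 q [-0.18   0.644  1.646  0.     0.852 -0.341]
```

Push a hair more to feel the contact, then let go.

Call:
{"name": "apply_moves", "arguments": {"plan": [{"tx": 0,"ty": 0,"tz": 0.0008,"yaw": 0,"grip": -0.2},{"tx": 0,"ty": 0,"tz": 0.0015,"yaw": 0,"grip": -0.2},{"tx": 0,"ty": 0,"tz": 0.0015,"yaw": 0,"grip": -0.2}]}}

```text
time: 8.52
tool_pos: [0.5636, -0.0251, 0.0245]
tool_rot: [3.141, 0.0, 1.731]
contact_force: [-3.7, 0.0, 11.3]
opening: 0.0456
```

```bash
python3 go.py
```

```text
8.53 [ 0.5636 -0.0251  0.0245] [3.1408e+00 3.0000e-04 1.7314e+00] F [-3.7  0.  11.3] T [-0.02  0.7   0.04] op 0.0456 q [-0.18   0.644  1.647  0.     0.85  -0.341]
```

Call:
{"name": "apply_moves", "arguments": {"plan": [{"tx": 0,"ty": 0,"tz": -0.0005,"yaw": 0,"grip": 0.35},{"tx": 0,"ty": 0,"tz": -0.0005,"yaw": 0,"grip": 0.35},{"tx": 0,"ty": 0,"tz": -0.0005,"yaw": 0,"grip": 0.35},{"tx": 0,"ty": 0,"tz": -0.03,"yaw": 0,"grip": 0.35},{"tx": 0,"ty": 0,"tz": -0.08,"yaw": 0,"grip": 0.35},{"tx": 0,"ty": 0,"tz": -0.1,"yaw": 0,"grip": 0.35}]}}

```text
time: 9.28
tool_pos: [0.5647, -0.0253, 0.1259]
tool_rot: [3.138, 0.001, 1.731]
contact_force: [-0.2, 0.3, -0.8]
opening: 0.0622
```

```bash
python3 go.py .5028 .3333 .10 2.896
```

```text
9.28 [ 0.5647 -0.0253  0.1259] [3.1377e+00 1.3000e-03 1.7314e+00] F [-0.2  0.3 -0.8] T [-0.09  0.04  0.02] op 0.0622 q [-0.18   0.509  1.556  0.     1.072 -0.341]
tx 0.3638 ty -0.0037 tz 0.0259 yaw -1.1646
```

Call:
{"name": "apply_moves", "arguments": {"plan": [{"tx": 0.364,"ty": -0.004,"tz": 0.02,"yaw": -1.165,"grip": 0.65},{"tx": 0.364,"ty": -0.004,"tz": 0.02,"yaw": -1.165,"grip": 0.65},{"tx": 0.364,"ty": -0.004,"tz": 0.02,"yaw": -1.165,"grip": 0.65},{"tx": 0.364,"ty": -0.004,"tz": 0.02,"yaw": -1.165,"grip": 0.65},{"tx": 0.364,"ty": -0.004,"tz": 0.02,"yaw": -1.165,"grip": 0.65},{"tx": 0.364,"ty": -0.004,"tz": 0.02,"yaw": -1.165,"grip": 0.65},{"tx": 0.364,"ty": -0.004,"tz": 0.02,"yaw": -1.165,"grip": 0.65},{"tx": 0.364,"ty": -0.004,"tz": 0.02,"yaw": -1.165,"grip": 0.65}]}}

```text
time: 10.28
tool_pos: [0.5008, 0.3341, 0.1028]
tool_rot: [-3.141, -0.0, 2.897]
contact_force: [0.1, -0.4, 0.5]
opening: 0.0761
```

```bash
python3 go.py .5028 .3333 .0085 2.896; python3 - <<'E'
from m3 import *
I=[]
for n,c in(('top',(160,230,260,330)),('scene',(160,230,270,340))):
    p,_=snap(n)
    I.append(cv2.resize(p[c[0]:c[1],c[2]:c[3],::-1],(400,400),interpolation=2))
cv2.imwrite('pics/s3z.png',np.hstack(I))
E
```

```text
10.28 [0.5008 0.3341 0.1028] [-3.1411e+00 -4.0000e-04  2.8971e+00] F [ 0.1 -0.4  0.5] T [ 0.05 -0.01 -0.02] op 0.0761 q [ 0.461  0.598  1.466 -0.     1.079 -0.865]
tx -0.0021 ty -0.0003 tz 0.0943 yaw 0.0011
```

View pics/s3z.png

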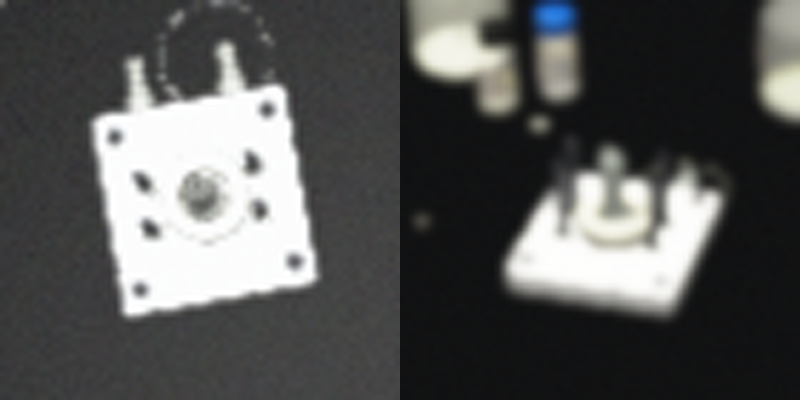

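Call:
{"name": "apply_moves", "arguments": {"plan": [{"tx": -0.002,"ty": 0,"tz": 0.04,"yaw": 0,"grip": 0.65},{"tx": -0.002,"ty": 0,"tz": 0.07,"yaw": 0,"grip": 0.65},{"tx": -0.002,"ty": 0,"tz": 0.085,"yaw": 0,"grip": 0.65},{"tx": -0.002,"ty": 0,"tz": 0.0935,"yaw": 0,"grip": 0.65},{"tx": -0.002,"ty": 0,"tz": 0.0935,"yaw": 0,"grip": 0.65},{"tx": -0.002,"ty": 0,"tz": 0.0935,"yaw": 0,"grip": 0.65}]}}

```text
time: 11.12
tool_pos: [0.5039, 0.3334, 0.0108]
tool_rot: [3.14, 0.001, 2.896]
contact_force: [-1.4, 0.1, 0.6]
opening: 0.0759
```

```bash
python3 go.py .5028 .3333 .0085 2.896;python3 - <<'E'
from m3 import *
p,_=snap('scene')
cv2.imwrite('pics/s4z.png',cv2.resize(p[130:230,160:280,::-1],(720,600),interpolation=2))
E
```

```text
11.12 [0.5039 0.3334 0.0108] [3.1402e+00 1.5000e-03 2.8961e+00] F [-1.4  0.1  0.6] T [ 0.02 -0.03  0.  ] op 0.0759 q [ 0.458  0.718  1.534  0.     0.888 -0.868]
tx 0.0011 ty -0.0004 tz 0.0023 yaw 0.0001
```

View pics/s4z.png

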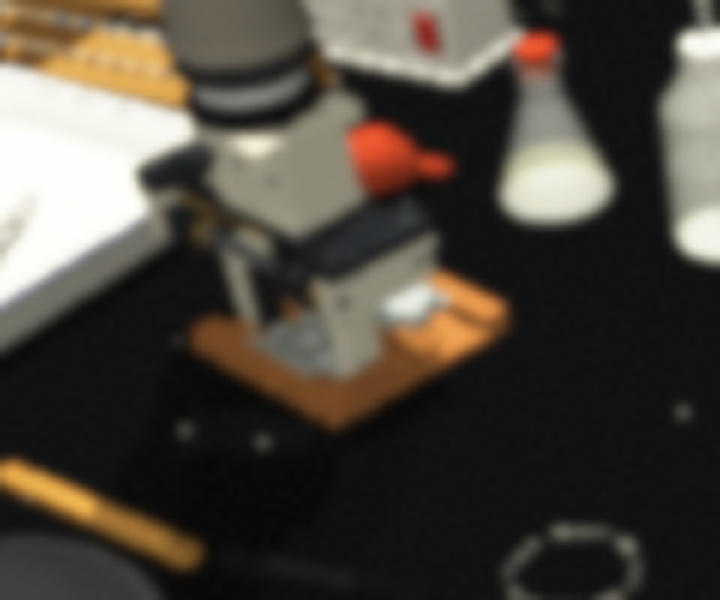

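Call:
{"name": "apply_moves", "arguments": {"plan": [{"tx": 0.001,"ty": 0,"tz": 0.002,"yaw": 0,"grip": 0.65},{"tx": 0.001,"ty": 0,"tz": 0.0025,"yaw": 0,"grip": 0.65},{"tx": 0.001,"ty": 0,"tz": 0.0025,"yaw": 0,"grip": 0.2},{"tx": 0.001,"ty": 0,"tz": 0.0025,"yaw": 0,"grip": 0.2},{"tx": 0.001,"ty": 0,"tz": 0.0025,"yaw": 0,"grip": 0.2},{"tx": 0.001,"ty": 0,"tz": 0.0025,"yaw": 0,"grip": 0.2}], "force": 25}}

```text
time: 11.92
tool_pos: [0.5024, 0.3338, 0.0073]
tool_rot: [3.141, 0.0, 2.896]
contact_force: [0.4, 3.9, -1.3]
opening: 0.0619
```

```bash
python3 go.py .5028 .3333 .0085 2.896
```

```text
11.93 [0.5024 0.3338 0.0073] [3.1407e+00 3.0000e-04 2.8963e+00] F [ 0.4  3.9 -1.3] T [ 0.66 -0.    0.03] op 0.0619 q [ 4.590e-01  7.220e-01  1.538e+00  1.000e-03  8.810e-01 -8.670e-01]
tx -0.0005 ty -0.0004 tz -0.0012 yaw 0.0003
```

Call:
{"name": "apply_moves", "arguments": {"plan": [{"tx": 0,"ty": 0,"tz": -0.006,"yaw": 0,"grip": 0.2},{"tx": 0,"ty": 0,"tz": -0.02,"yaw": 0,"grip": 0.2},{"tx": 0,"ty": 0,"tz": -0.045,"yaw": 0,"grip": 0.2},{"tx": 0,"ty": 0,"tz": -0.065,"yaw": 0,"grip": 0.2},{"tx": 0,"ty": 0,"tz": -0.065,"yaw": 0,"grip": 0.2}]}}

```text
time: 12.55
tool_pos: [0.5031, 0.3333, 0.0739]
tool_rot: [3.14, 0.002, 2.896]
contact_force: [0.6, -0.4, -2.2]
opening: 0.0613
```

```bash
python3 go.py .4252 -.0473 .07 3.30 .4252 -.0473 .01 3.30
```

```text
12.55 [0.5031 0.3333 0.0739] [3.1402e+00 2.5000e-03 2.8962e+00] F [ 0.6 -0.4 -2.2] T [0.04 0.01 0.01] op 0.0613 q [ 4.580e-01  6.330e-01  1.492e+00 -1.000e-03  1.014e+00 -8.670e-01]
tx -0.0169 ty -0.3881 tz 0.0039 yaw -0.4038
tx -0.0169 ty -0.3881 tz 0.0639 yaw -0.4038
```

Call:
{"name": "apply_moves", "arguments": {"plan": [{"tx": -0.017,"ty": -0.388,"tz": 0.0,"yaw": -0.404,"grip": 0.2},{"tx": -0.017,"ty": -0.388,"tz": 0.0,"yaw": -0.404,"grip": 0.2},{"tx": -0.017,"ty": -0.388,"tz": 0.0,"yaw": -0.404,"grip": 0.2},{"tx": -0.017,"ty": -0.388,"tz": 0.0,"yaw": -0.404,"grip": 0.2},{"tx": -0.017,"ty": -0.388,"tz": 0.0,"yaw": -0.404,"grip": 0.2},{"tx": -0.017,"ty": -0.388,"tz": 0.0,"yaw": -0.404,"grip": 0.2},{"tx": -0.017,"ty": -0.388,"tz": 0.0,"yaw": -0.404,"grip": 0.2},{"tx": -0.017,"ty": -0.388,"tz": 0.0,"yaw": -0.404,"grip": 0.2}]}}

```text
time: 13.55
tool_pos: [0.4237, -0.0483, 0.0717]
tool_rot: [3.141, -0.001, -2.986]
contact_force: [0.3, 0.7, -2.3]
opening: 0.0616
```

```bash
python3 go.py .4252 -.0473 .003 3.30
```

```text
13.55 [ 0.4237 -0.0483  0.0717] [ 3.1410e+00 -1.4000e-03 -2.9861e+00] F [ 0.3  0.7 -2.3] T [ 0.12  0.03 -0.  ] op 0.0616 q [-0.294  0.379  1.986 -0.     0.778 -2.02 ]
tx -0.0017 ty 0.0008 tz 0.0687 yaw -0.0029
```

Call:
{"name": "apply_moves", "arguments": {"plan": [{"tx": 0,"ty": 0,"tz": 0.03,"yaw": -0.003,"grip": 0.2},{"tx": 0,"ty": 0,"tz": 0.052,"yaw": -0.003,"grip": 0.2},{"tx": 0,"ty": 0,"tz": 0.062,"yaw": -0.003,"grip": 0.2},{"tx": 0,"ty": 0,"tz": 0.067,"yaw": -0.003,"grip": 0.2},{"tx": 0,"ty": 0,"tz": 0.0695,"yaw": -0.003,"grip": 0.2},{"tx": 0,"ty": 0,"tz": 0.0705,"yaw": -0.003,"grip": 0.2},{"tx": 0,"ty": 0,"tz": 0.0705,"yaw": -0.003,"grip": 0.2}]}}

```text
time: 14.42
tool_pos: [0.4248, -0.0472, 0.002]
tool_rot: [-3.141, 0.001, -2.98]
contact_force: [-0.3, -0.0, -1.6]
opening: 0.0613
```

```bash
python3 go.py
```

```text
14.43 [ 0.4248 -0.0472  0.002 ] [-3.1414e+00  7.0000e-04 -2.9799e+00] F [-0.3 -0.  -1.6] T [ 0.08  0.02 -0.04] op 0.0613 q [-0.291  0.518  2.042  0.     0.581 -2.023]
```

Still hanging; lower a further 1 mm, then release and lift.

Call:
{"name": "apply_moves", "arguments": {"plan": [{"tx": 0,"ty": 0,"tz": 0.0007,"yaw": 0,"grip": 0.2},{"tx": 0,"ty": 0,"tz": 0.0014,"yaw": 0,"grip": 0.2},{"tx": 0,"ty": 0,"tz": 0.0014,"yaw": 0,"grip": 0.2}]}}

```text
time: 14.8
tool_pos: [0.4248, -0.0473, 0.0012]
tool_rot: [-3.141, 0.001, -2.98]
contact_force: [-2.0, 1.4, 10.0]
opening: 0.0615
```

```bash
python3 go.py
```

```text
14.8 [ 0.4248 -0.0473  0.0012] [-3.1412e+00  1.0000e-03 -2.9800e+00] F [-2.   1.4 10. ] T [ 0.25  0.49 -0.02] op 0.0615 q [-0.291  0.519  2.043  0.     0.578 -2.023]
```

Call:
{"name": "apply_moves", "arguments": {"plan": [{"tx": 0,"ty": 0,"tz": 0,"yaw": 0,"grip": 0.6},{"tx": 0,"ty": 0,"tz": -0.001,"yaw": 0,"grip": 0.6},{"tx": 0,"ty": 0,"tz": -0.001,"yaw": 0,"grip": 0.6},{"tx": 0,"ty": 0,"tz": -0.03,"yaw": 0.1,"grip": 0.4},{"tx": 0,"ty": 0,"tz": -0.04,"yaw": 0.29,"grip": 0.4},{"tx": 0,"ty": 0,"tz": -0.04,"yaw": 0.48,"grip": 0.4},{"tx": 0,"ty": 0,"tz": -0.04,"yaw": 0.67,"grip": 0.4},{"tx": 0,"ty": 0,"tz": -0.04,"yaw": 0.86,"grip": 0.4}]}}

```text
time: 15.8
tool_pos: [0.4245, -0.0471, 0.0403]
tool_rot: [3.142, -0.0, 2.447]
contact_force: [-0.2, 0.6, 0.2]
opening: 0.0645
```

```bash
python3 go.py .4248 -.0473 .04 1.73; python3 - <<'E'
from m3 import *
I=[]
for n,c in(('top',(180,270,270,360)),('scene',(170,270,250,350))):
    p,_=snap(n)
    I.append(cv2.resize(p[c[0]:c[1],c[2]:c[3],::-1],(400,400),interpolation=2))
cv2.imwrite('pics/s5z.png',np.hstack(I))
E
```

```text
15.8 [ 0.4245 -0.0471  0.0403] [ 3.1415e+00 -1.0000e-04  2.4472e+00] F [-0.2  0.6  0.2] T [0.02 0.   0.01] op 0.0645 q [-0.291  0.439  2.015  0.     0.688 -1.167]
tx -0.0003 ty 0.0001 tz 0.0003 yaw 0.7172
```

View pics/s5z.png

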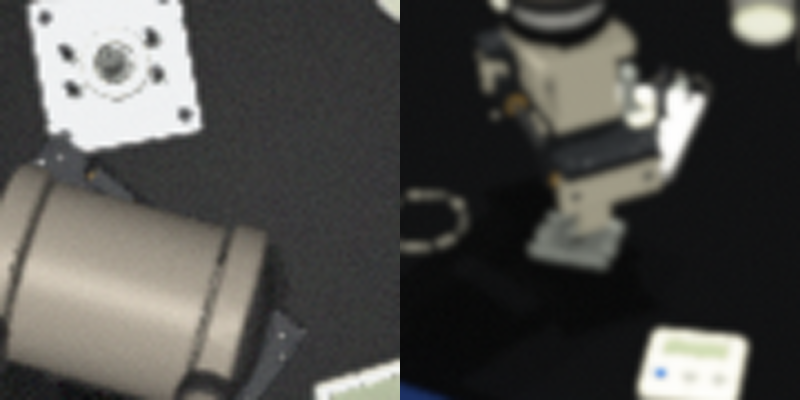

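Call:
{"name": "apply_moves", "arguments": {"plan": [{"tx": 0,"ty": 0,"tz": 0,"yaw": 0.19,"grip": 0.4},{"tx": 0,"ty": 0,"tz": 0,"yaw": 0.37,"grip": 0.4},{"tx": 0,"ty": 0,"tz": 0,"yaw": 0.56,"grip": 0.4},{"tx": 0,"ty": 0,"tz": 0.0,"yaw": 0.717,"grip": 0.4},{"tx": 0,"ty": 0,"tz": 0.02,"yaw": 0.717,"grip": 0.4},{"tx": 0,"ty": 0,"tz": 0.035,"yaw": 0.717,"grip": 0.4},{"tx": 0,"ty": 0,"tz": 0.038,"yaw": 0.717,"grip": 0.4},{"tx": 0,"ty": 0,"tz": 0.038,"yaw": 0.717,"grip": 0.4}]}}

```text
time: 16.9
tool_pos: [0.4246, -0.0472, 0.0024]
tool_rot: [-3.141, -0.0, 1.738]
contact_force: [0.4, 0.5, 0.3]
opening: 0.0644
```

```bash
python3 go.py .4248 -.0473 .002 1.73
```

```text
16.9 [ 0.4246 -0.0472  0.0024] [-3.1414e+00 -2.0000e-04  1.7381e+00] F [0.4 0.5 0.3] T [-0.1   0.08 -0.01] op 0.0644 q [-0.291  0.517  2.042  0.     0.583 -0.458]
tx -0.0002 ty 0.0002 tz 0.0004 yaw 0.0081
```

Call:
{"name": "apply_moves", "arguments": {"plan": [{"tx": 0,"ty": 0,"tz": 0,"yaw": 0,"grip": -0.3},{"tx": 0,"ty": 0,"tz": 0,"yaw": 0,"grip": -0.3},{"tx": 0,"ty": 0,"tz": 0,"yaw": 0,"grip": -0.3},{"tx": 0,"ty": 0,"tz": 0,"yaw": 0,"grip": -0.3},{"tx": 0,"ty": 0,"tz": -0.02,"yaw": 0.008,"grip": -0.3},{"tx": 0,"ty": 0,"tz": -0.06,"yaw": 0.008,"grip": -0.3},{"tx": 0,"ty": 0,"tz": -0.11,"yaw": 0.008,"grip": -0.3},{"tx": 0,"ty": 0,"tz": -0.11,"yaw": 0.008,"grip": -0.3}], "force": 25}}

```text
time: 17.9
tool_pos: [0.4265, -0.0477, 0.1151]
tool_rot: [3.135, 0.003, 1.728]
contact_force: [0.4, -0.9, -2.0]
opening: 0.0434
```

```bash
python3 go.py .5634 -.0253 .11 1.73
```

```text
17.9 [ 0.4265 -0.0477  0.1151] [3.1353e+00 3.0000e-03 1.7284e+00] F [ 0.4 -0.9 -2. ] T [-0.11 -0.   -0.  ] op 0.0434 q [-0.29   0.305  1.938  0.     0.892 -0.448]
tx 0.0007 ty 0.1387 tz 0.0051 yaw -0.0016
```

Call:
{"name": "apply_moves", "arguments": {"plan": [{"tx": 0.0005,"ty": 0.05,"tz": 0.005,"yaw": 0,"grip": -0.3},{"tx": 0.0005,"ty": 0.1,"tz": 0.005,"yaw": 0,"grip": -0.3},{"tx": 0.0005,"ty": 0.1385,"tz": 0.005,"yaw": 0,"grip": -0.3},{"tx": 0.0005,"ty": 0.1385,"tz": 0.005,"yaw": 0,"grip": -0.3},{"tx": 0.0005,"ty": 0.1385,"tz": 0.005,"yaw": 0,"grip": -0.3},{"tx": 0.0005,"ty": 0.1385,"tz": 0.005,"yaw": 0,"grip": -0.3}]}}

```text
time: 18.65
tool_pos: [0.5599, -0.025, 0.1067]
tool_rot: [-3.14, -0.001, 1.728]
contact_force: [0.4, 1.0, -1.1]
opening: 0.0435
```

```bash
python3 go.py .5634 -.0253 .06 1.73; python3 - <<'E'
from m3 import *
p,_=snap('scene')
cv2.imwrite('pics/s6z.png',cv2.resize(p[150:230,260:360,::-1],(750,600),interpolation=2))
E
```

```text
18.65 [ 0.5599 -0.025   0.1067] [-3.1399e+00 -6.0000e-04  1.7279e+00] F [ 0.4  1.  -1.1] T [-0.11  0.07 -0.03] op 0.0435 q [-0.181  0.527  1.586  0.     1.031 -0.339]
tx -0.0008 ty 0.0034 tz 0.0467 yaw -0.0021
```

View pics/s6z.png

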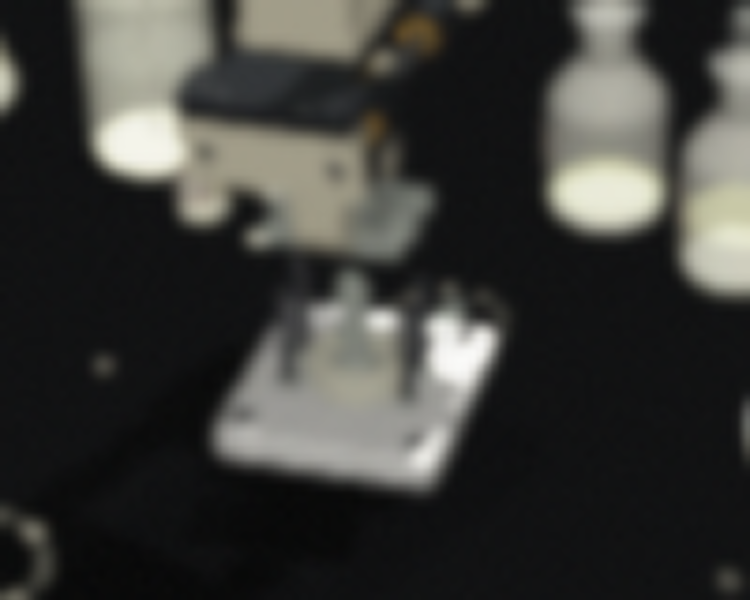

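Call:
{"name": "apply_moves", "arguments": {"plan": [{"tx": -0.0006,"ty": 0.003,"tz": 0,"yaw": -0.002,"grip": -0.3},{"tx": -0.0006,"ty": 0.003,"tz": 0.005,"yaw": -0.002,"grip": -0.3},{"tx": -0.0006,"ty": 0.003,"tz": 0.015,"yaw": -0.002,"grip": -0.3},{"tx": -0.0006,"ty": 0.003,"tz": 0.02,"yaw": -0.002,"grip": -0.3},{"tx": -0.0006,"ty": 0.003,"tz": 0.02,"yaw": -0.002,"grip": -0.3}]}}

```text
time: 19.32
tool_pos: [0.5638, -0.025, 0.0866]
tool_rot: [-3.14, -0.001, 1.73]
contact_force: [0.3, -0.7, -0.7]
opening: 0.0435
```

```bash
python3 go.py .5634 -.0253 .06 1.73
```

```text
19.32 [ 0.5638 -0.025   0.0866] [-3.1402e+00 -6.0000e-04  1.7303e+00] F [ 0.3 -0.7 -0.7] T [-0.09  0.05  0.06] op 0.0435 q [-0.18   0.558  1.595  0.     0.99  -0.34 ]
tx -0.0002 ty -0.0005 tz 0.0266 yaw 0.0003
```

Call:
{"name": "apply_moves", "arguments": {"plan": [{"tx": -0.0002,"ty": -0.0003,"tz": 0.008,"yaw": 0,"grip": -0.3},{"tx": -0.0002,"ty": -0.0003,"tz": 0.014,"yaw": 0,"grip": -0.3},{"tx": -0.0002,"ty": -0.0003,"tz": 0.02,"yaw": 0,"grip": -0.3},{"tx": -0.0002,"ty": -0.0003,"tz": 0.026,"yaw": 0,"grip": -0.3},{"tx": -0.0002,"ty": -0.0003,"tz": 0.026,"yaw": 0,"grip": -0.3}]}}

```text
time: 19.95
tool_pos: [0.5637, -0.0253, 0.0607]
tool_rot: [-3.141, -0.0, 1.73]
contact_force: [0.8, -0.1, -2.0]
opening: 0.0436
```

```bash
python3 go.py .5634 -.0253 .036 1.73; python3 - <<'E'
from m3 import *
p,_=snap('scene')
cv2.imwrite('pics/s7z.png',cv2.resize(p[150:230,260:360,::-1],(750,600),interpolation=2))
E
```

```text
19.95 [ 0.5637 -0.0253  0.0607] [-3.1407e+00 -4.0000e-04  1.7303e+00] F [ 0.8 -0.1 -2. ] T [-0.07  0.04  0.03] op 0.0436 q [-0.181  0.593  1.618  0.     0.932 -0.34 ]
tx 0.0000 ty -0.0003 tz 0.0247 yaw 0.0003
```

View pics/s7z.png

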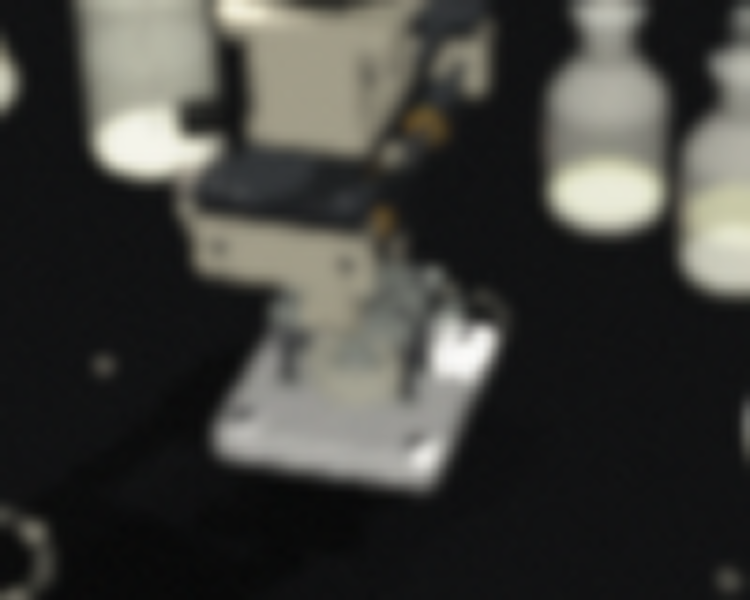

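Call:
{"name": "apply_moves", "arguments": {"plan": [{"tx": 0,"ty": 0,"tz": 0.006,"yaw": 0,"grip": -0.3},{"tx": 0,"ty": 0,"tz": 0.012,"yaw": 0,"grip": -0.3},{"tx": 0,"ty": 0,"tz": 0.018,"yaw": 0,"grip": -0.3},{"tx": 0,"ty": 0,"tz": 0.022,"yaw": 0,"grip": -0.3},{"tx": 0,"ty": 0,"tz": 0.022,"yaw": 0,"grip": -0.3}]}}

```text
time: 20.62
tool_pos: [0.5638, -0.0253, 0.0388]
tool_rot: [-3.141, -0.0, 1.73]
contact_force: [-0.9, 0.8, -3.2]
opening: 0.0433
```

```bash
python3 go.py .5634 -.0253 .036 1.73
```

```text
20.62 [ 0.5638 -0.0253  0.0388] [-3.1408e+00 -3.0000e-04  1.7303e+00] F [-0.9  0.8 -3.2] T [0.1  0.19 0.02] op 0.0433 q [-0.181  0.624  1.635  0.     0.884 -0.34 ]
tx 0.0001 ty -0.0004 tz 0.0028 yaw 0.0003
```

Call:
{"name": "apply_moves", "arguments": {"plan": [{"tx": 0,"ty": 0,"tz": 0.0012,"yaw": 0,"grip": -0.3},{"tx": 0,"ty": 0,"tz": 0.0022,"yaw": 0,"grip": -0.3},{"tx": 0,"ty": 0,"tz": 0.0028,"yaw": 0,"grip": -0.3},{"tx": 0,"ty": 0,"tz": 0.0028,"yaw": 0,"grip": -0.3}]}}

```text
time: 21.12
tool_pos: [0.5641, -0.0252, 0.0367]
tool_rot: [3.141, -0.0, 1.73]
contact_force: [-2.5, 1.7, 1.3]
opening: 0.0434
```

```bash
python3 go.py .5634 -.0253 .036 1.73
```

```text
21.12 [ 0.5641 -0.0252  0.0367] [ 3.1413e+00 -1.0000e-04  1.7303e+00] F [-2.5  1.7  1.3] T [0.25 0.3  0.02] op 0.0434 q [-0.181  0.627  1.637  0.     0.878 -0.34 ]
tx 0.0000 ty -0.0007 tz 0.0007 yaw 0.0003
```

Call:
{"name": "apply_moves", "arguments": {"plan": [{"tx": 0,"ty": -0.0003,"tz": 0.0006,"yaw": 0,"grip": -0.3},{"tx": 0,"ty": -0.0003,"tz": 0.001,"yaw": 0,"grip": -0.3},{"tx": 0,"ty": -0.0003,"tz": 0.001,"yaw": 0,"grip": -0.3}]}}

```text
time: 21.5
tool_pos: [0.5641, -0.0252, 0.0366]
tool_rot: [3.14, 0.0, 1.73]
contact_force: [-3.8, 1.8, 9.1]
opening: 0.0432
```

```bash
python3 go.py .5634 -.0253 .036 1.73
```

```text
21.5 [ 0.5641 -0.0252  0.0366] [3.1404e+00 1.0000e-04 1.7304e+00] F [-3.8  1.8  9.1] T [ 0.45  0.7  -0.02] op 0.0432 q [-0.181  0.626  1.637  0.     0.877 -0.34 ]
tx -0.0000 ty -0.0007 tz 0.0006 yaw 0.0004
```

Call:
{"name": "apply_moves", "arguments": {"plan": [{"tx": 0,"ty": 0,"tz": -0.0005,"yaw": 0,"grip": 0.3},{"tx": 0,"ty": 0,"tz": -0.0005,"yaw": 0,"grip": 0.3},{"tx": 0,"ty": 0,"tz": -0.0005,"yaw": 0,"grip": 0.3},{"tx": 0,"ty": 0,"tz": -0.02,"yaw": 0,"grip": 0.3},{"tx": 0,"ty": 0,"tz": -0.06,"yaw": 0,"grip": 0.3},{"tx": 0,"ty": 0,"tz": -0.08,"yaw": 0,"grip": 0.3}]}}

```text
time: 22.25
tool_pos: [0.5646, -0.0256, 0.1174]
tool_rot: [3.139, 0.001, 1.73]
contact_force: [1.0, 0.4, -0.2]
opening: 0.0596
```

```bash
python3 go.py .479 -.3555 .10 .16
```

```text
22.25 [ 0.5646 -0.0256  0.1174] [3.1390e+00 9.0000e-04 1.7302e+00] F [ 1.   0.4 -0.2] T [-0.04  0.04 -0.  ] op 0.0596 q [-0.181  0.519  1.565 -0.     1.055 -0.34 ]
tx -0.3121 ty -0.1369 tz 0.0174 yaw 1.5702
```

Call:
{"name": "apply_moves", "arguments": {"plan": [{"tx": -0.312,"ty": -0.137,"tz": 0.0,"yaw": 1.57,"grip": 0.3},{"tx": -0.312,"ty": -0.137,"tz": 0.0,"yaw": 1.57,"grip": 0.3},{"tx": -0.312,"ty": -0.137,"tz": 0.0,"yaw": 1.57,"grip": 0.3},{"tx": -0.312,"ty": -0.137,"tz": 0.0,"yaw": 1.57,"grip": 0.3},{"tx": -0.312,"ty": -0.137,"tz": 0.0,"yaw": 1.57,"grip": 0.3},{"tx": -0.312,"ty": -0.137,"tz": 0.017,"yaw": 1.57,"grip": 0.3},{"tx": -0.312,"ty": -0.137,"tz": 0.017,"yaw": 1.57,"grip": 0.3},{"tx": -0.312,"ty": -0.137,"tz": 0.017,"yaw": 1.57,"grip": 0.3}]}}

```text
time: 23.25
tool_pos: [0.4775, -0.3559, 0.0979]
tool_rot: [-3.141, 0.0, 0.223]
contact_force: [-0.6, -0.1, 0.1]
opening: 0.0597
```

```bash
python3 go.py .479 -.3555 .004 .16; python3 - <<'E'
from m3 import *
I=[]
for n,c in(('top',(160,230,260,330)),('scene',(160,230,270,340))):
    p,_=snap(n)
    I.append(cv2.resize(p[c[0]:c[1],c[2]:c[3],::-1],(400,400),interpolation=2))
cv2.imwrite('pics/s8z.png',np.hstack(I))
E
```

```text
23.25 [ 0.4775 -0.3559  0.0979] [-3.1409e+00  4.0000e-04  2.2270e-01] F [-0.6 -0.1  0.1] T [-0.03  0.15 -0.05] op 0.0597 q [-0.769  0.593  1.491  0.     1.059  0.579]
tx 0.0016 ty -0.0000 tz 0.0939 yaw 0.0627
```

View pics/s8z.png

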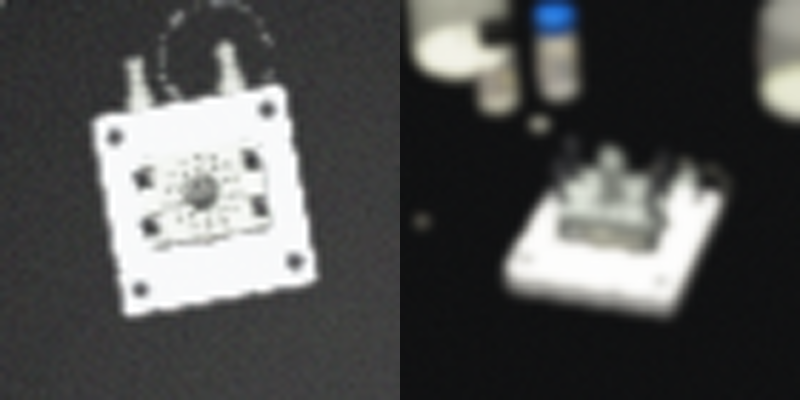

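Call:
{"name": "apply_moves", "arguments": {"plan": [{"tx": 0.001,"ty": 0,"tz": 0.04,"yaw": 0.06,"grip": 0.3},{"tx": 0.001,"ty": 0,"tz": 0.075,"yaw": 0.06,"grip": 0.3},{"tx": 0.001,"ty": 0,"tz": 0.093,"yaw": 0.06,"grip": 0.3},{"tx": 0.001,"ty": 0,"tz": 0.093,"yaw": 0.06,"grip": 0.3},{"tx": 0.001,"ty": 0,"tz": 0.093,"yaw": 0.06,"grip": -0.5},{"tx": 0.001,"ty": 0,"tz": 0.093,"yaw": 0.06,"grip": -0.5},{"tx": 0.001,"ty": 0,"tz": 0.093,"yaw": 0.06,"grip": -0.5},{"tx": 0.001,"ty": 0,"tz": 0.093,"yaw": 0.06,"grip": -0.5}], "force": 6}}

```text
time: 24.35
tool_pos: [0.4794, -0.3551, 0.0064]
tool_rot: [3.141, -0.001, 0.17]
contact_force: [-0.3, 1.9, 4.2]
opening: 0.0345
```

```bash
python3 go.py .479 -.3555 .0045 1.73
```

```text
24.35 [ 0.4794 -0.3551  0.0064] [ 3.1407e+00 -9.0000e-04  1.7050e-01] F [-0.3  1.9  4.2] T [0.22 0.22 0.01] op 0.0345 q [-0.766  0.714  1.559  0.     0.867  0.634]
tx -0.0004 ty 0.0003 tz 0.0019 yaw -1.5595
```

Call:
{"name": "apply_moves", "arguments": {"plan": [{"tx": 0,"ty": 0,"tz": 0,"yaw": 0.0,"grip": 0.2},{"tx": 0,"ty": 0,"tz": 0,"yaw": -0.15,"grip": 0.2},{"tx": 0,"ty": 0,"tz": 0,"yaw": -0.53,"grip": 0.2},{"tx": 0,"ty": 0,"tz": 0,"yaw": -0.72,"grip": 0.2},{"tx": 0,"ty": 0,"tz": 0,"yaw": -0.9,"grip": 0.2},{"tx": 0,"ty": 0,"tz": 0,"yaw": -1.09,"grip": 0.2},{"tx": 0,"ty": 0,"tz": 0,"yaw": -1.27,"grip": 0.2},{"tx": 0,"ty": 0,"tz": 0,"yaw": -1.46,"grip": 0.2}]}}

```text
time: 25.35
tool_pos: [0.4789, -0.3549, 0.0051]
tool_rot: [-3.141, -0.0, 1.451]
contact_force: [1.1, 1.2, -0.7]
opening: 0.0551
```

```bash
python3 go.py .4794 -.3551 .0045 1.73
```

```text
25.35 [ 0.4789 -0.3549  0.0051] [-3.1413e+00 -3.0000e-04  1.4515e+00] F [ 1.1  1.2 -0.7] T [-0.04  0.04  0.01] op 0.0551 q [-0.766  0.716  1.56  -0.     0.866 -0.647]
tx -0.0001 ty 0.0006 tz 0.0006 yaw -0.2785
```

Call:
{"name": "apply_moves", "arguments": {"plan": [{"tx": 0,"ty": 0.0005,"tz": 0,"yaw": -0.18,"grip": 0.2},{"tx": 0,"ty": 0.0005,"tz": 0,"yaw": -0.278,"grip": 0.2},{"tx": 0,"ty": 0.0005,"tz": 0,"yaw": -0.278,"grip": -0.5},{"tx": 0,"ty": 0.0005,"tz": 0,"yaw": -0.278,"grip": -0.5},{"tx": 0,"ty": 0.0005,"tz": 0,"yaw": -0.278,"grip": -0.5},{"tx": 0,"ty": 0.0005,"tz": 0,"yaw": -0.278,"grip": -0.5}], "force": 20}}

```text
time: 26.1
tool_pos: [0.4794, -0.3549, 0.0053]
tool_rot: [-3.141, -0.0, 1.723]
contact_force: [-0.6, 0.0, -0.5]
opening: 0.0339
```

```bash
python3 go.py .5637 -.0253 .12 1.73
```

```text
26.1 [ 0.4794 -0.3549  0.0053] [-3.1415e+00 -3.0000e-04  1.7227e+00] F [-0.6  0.  -0.5] T [-0.13  0.02  0.03] op 0.0339 q [-0.766  0.717  1.558  0.     0.867 -0.918]
tx 0.3131 ty 0.1332 tz -0.1147 yaw -0.0073
```

Call:
{"name": "apply_moves", "arguments": {"plan": [{"tx": 0,"ty": 0,"tz": -0.04,"yaw": -0.007,"grip": -0.5},{"tx": 0.03,"ty": 0.015,"tz": -0.09,"yaw": -0.007,"grip": -0.5},{"tx": 0.09,"ty": 0.04,"tz": -0.115,"yaw": -0.007,"grip": -0.5},{"tx": 0.313,"ty": 0.133,"tz": -0.115,"yaw": -0.007,"grip": -0.5},{"tx": 0.313,"ty": 0.133,"tz": -0.115,"yaw": -0.007,"grip": -0.5},{"tx": 0.313,"ty": 0.133,"tz": -0.115,"yaw": -0.007,"grip": -0.5},{"tx": 0.313,"ty": 0.133,"tz": -0.115,"yaw": -0.007,"grip": -0.5},{"tx": 0.313,"ty": 0.133,"tz": -0.115,"yaw": -0.007,"grip": -0.5}]}}

```text
time: 27.1
tool_pos: [0.5638, -0.0212, 0.1205]
tool_rot: [3.141, -0.001, 1.736]
contact_force: [-0.7, -0.1, -1.7]
opening: 0.0339
```

Call:
{"name": "apply_moves", "arguments": {"plan": [{"tx": 0,"ty": 0,"tz": 0,"yaw": 0,"grip": -0.5},{"tx": 0,"ty": 0,"tz": 0,"yaw": 0,"grip": -0.5}]}}

```text
time: 27.35
tool_pos: [0.5632, -0.0268, 0.1204]
tool_rot: [-3.141, 0.0, 1.728]
contact_force: [0.4, -0.5, -0.8]
opening: 0.0336
```

```bash
python3 go.py .5637 -.0253 .084 1.73; python3 - <<'E'
from m3 import *
p,_=snap('scene')
cv2.imwrite('pics/s9z.png',cv2.resize(p[150:230,260:360,::-1],(750,600),interpolation=2))
E
```

```text
27.35 [ 0.5632 -0.0268  0.1204] [-3.1414e+00  1.0000e-04  1.7284e+00] F [ 0.4 -0.5 -0.8] T [-0.08  0.08 -0.01] op 0.0336 q [-0.183  0.515  1.563 -0.     1.064 -0.341]
tx 0.0014 ty 0.0008 tz 0.0364 yaw -0.0016
```

View pics/s9z.png

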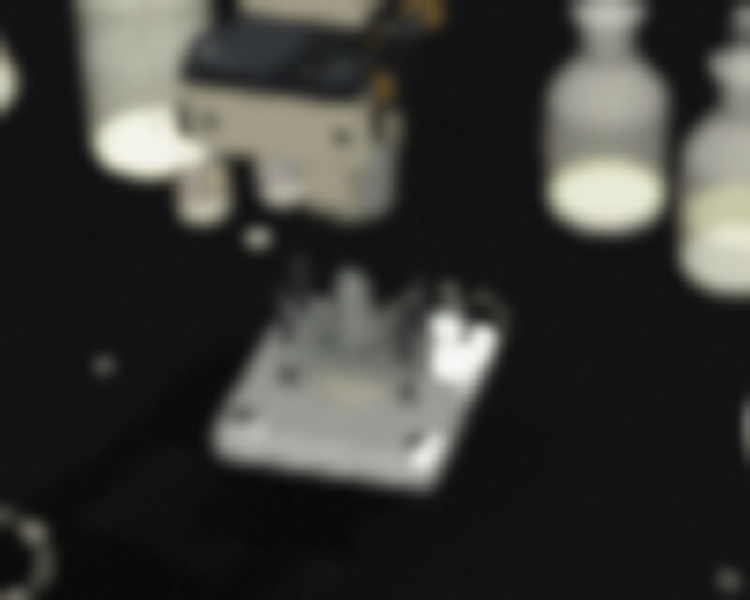

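Call:
{"name": "apply_moves", "arguments": {"plan": [{"tx": 0.0012,"ty": 0.0006,"tz": 0.015,"yaw": -0.0016,"grip": -0.5},{"tx": 0.0012,"ty": 0.0006,"tz": 0.028,"yaw": -0.0016,"grip": -0.5},{"tx": 0.0012,"ty": 0.0006,"tz": 0.032,"yaw": -0.0016,"grip": -0.5},{"tx": 0.0012,"ty": 0.0006,"tz": 0.032,"yaw": -0.0016,"grip": -0.5}]}}

```text
time: 27.9
tool_pos: [0.5636, -0.0242, 0.0879]
tool_rot: [-3.141, -0.0, 1.732]
contact_force: [-0.3, 0.2, -1.5]
opening: 0.0334
```

```bash
python3 go.py .5637 -.0253 .066 1.73
```

```text
27.9 [ 0.5636 -0.0242  0.0879] [-3.1406e+00 -4.0000e-04  1.7318e+00] F [-0.3  0.2 -1.5] T [-0.09 -0.01  0.05] op 0.0334 q [-0.179  0.556  1.595  0.     0.992 -0.34 ]
tx -0.0011 ty -0.0000 tz 0.0219 yaw 0.0018
```

Call:
{"name": "apply_moves", "arguments": {"plan": [{"tx": -0.001,"ty": 0,"tz": 0.006,"yaw": 0.002,"grip": -0.5},{"tx": -0.001,"ty": 0,"tz": 0.012,"yaw": 0.002,"grip": -0.5},{"tx": -0.001,"ty": 0,"tz": 0.017,"yaw": 0.002,"grip": -0.5},{"tx": -0.001,"ty": 0,"tz": 0.021,"yaw": 0.002,"grip": -0.5},{"tx": -0.001,"ty": 0,"tz": 0.021,"yaw": 0.002,"grip": -0.5}]}}

```text
time: 28.52
tool_pos: [0.5638, -0.0251, 0.0671]
tool_rot: [-3.141, -0.0, 1.73]
contact_force: [0.3, 0.1, -1.1]
opening: 0.0343
```

```bash
python3 go.py .5637 -.0253 .049 1.73
```

```text
28.52 [ 0.5638 -0.0251  0.0671] [-3.1410e+00 -3.0000e-04  1.7299e+00] F [ 0.3  0.1 -1.1] T [-0.12 -0.01  0.02] op 0.0343 q [-0.18   0.584  1.613  0.     0.945 -0.34 ]
tx -0.0002 ty -0.0001 tz 0.0181 yaw -0.0001
```

Underside at ~62 mm, past the nose, no side force. Continue.

Call:
{"name": "apply_moves", "arguments": {"plan": [{"tx": 0,"ty": 0,"tz": 0.005,"yaw": 0,"grip": -0.5},{"tx": 0,"ty": 0,"tz": 0.01,"yaw": 0,"grip": -0.5},{"tx": 0,"ty": 0,"tz": 0.014,"yaw": 0,"grip": -0.5},{"tx": 0,"ty": 0,"tz": 0.0155,"yaw": 0,"grip": -0.5},{"tx": 0,"ty": 0,"tz": 0.0165,"yaw": 0,"grip": -0.5},{"tx": 0,"ty": 0,"tz": 0.0165,"yaw": 0,"grip": -0.5}]}}

```text
time: 29.28
tool_pos: [0.5639, -0.0251, 0.0509]
tool_rot: [-3.142, -0.0, 1.73]
contact_force: [-0.2, 0.9, -1.0]
opening: 0.0339
```

```bash
python3 go.py .5637 -.0253 .049 1.73
```

```text
29.27 [ 0.5639 -0.0251  0.0509] [-3.1415e+00 -2.0000e-04  1.7299e+00] F [-0.2  0.9 -1. ] T [0.11 0.07 0.03] op 0.0339 q [-0.18   0.606  1.626  0.     0.909 -0.34 ]
tx -0.0002 ty -0.0002 tz 0.0019 yaw -0.0001
```

Call:
{"name": "apply_moves", "arguments": {"plan": [{"tx": 0,"ty": 0,"tz": 0.001,"yaw": 0,"grip": -0.5},{"tx": 0,"ty": 0,"tz": 0.0018,"yaw": 0,"grip": -0.5},{"tx": 0,"ty": 0,"tz": 0.0025,"yaw": 0,"grip": -0.5},{"tx": 0,"ty": 0,"tz": 0.0025,"yaw": 0,"grip": -0.5}]}}

```text
time: 29.78
tool_pos: [0.5641, -0.025, 0.0493]
tool_rot: [3.141, 0.0, 1.73]
contact_force: [-2.0, 1.4, 6.2]
opening: 0.034
```

```bash
python3 go.py .5637 -.0253 .049 1.73
```

```text
29.77 [ 0.5641 -0.025   0.0493] [3.141 0.    1.73 ] F [-2.   1.4  6.2] T [ 0.25  0.55 -0.02] op 0.034 q [-0.18   0.608  1.628  0.     0.905 -0.339]
tx -0.0002 ty -0.0004 tz 0.0003 yaw -0.0000
```

Collar's down at the expected height (49.3 − 5.2 ≈ 44 mm). Release, lift, back off.

Call:
{"name": "apply_moves", "arguments": {"plan": [{"tx": 0,"ty": 0,"tz": -0.0005,"yaw": 0,"grip": 0.3},{"tx": 0,"ty": 0,"tz": -0.0005,"yaw": 0,"grip": 0.3},{"tx": 0,"ty": 0,"tz": -0.0005,"yaw": 0,"grip": 0.3},{"tx": 0,"ty": 0,"tz": -0.02,"yaw": 0,"grip": 0.3},{"tx": 0,"ty": 0,"tz": -0.06,"yaw": 0,"grip": 0.3},{"tx": 0,"ty": 0,"tz": -0.1,"yaw": 0,"grip": 0.3},{"tx": -0.06,"ty": -0.04,"tz": -0.1,"yaw": 0,"grip": 0.3},{"tx": -0.12,"ty": -0.08,"tz": -0.1,"yaw": 0,"grip": 0.3}]}}

```text
time: 30.78
tool_pos: [0.5118, -0.1397, 0.149]
tool_rot: [3.14, 0.001, 1.732]
contact_force: [0.5, -1.1, -0.2]
opening: 0.0597
```

Call:
{"name": "apply_moves", "arguments": {"plan": [{"tx": -0.06,"ty": -0.01,"tz": 0,"yaw": 0,"grip": 0.3},{"tx": -0.12,"ty": -0.02,"tz": 0,"yaw": 0,"grip": 0.3},{"tx": -0.12,"ty": -0.02,"tz": 0,"yaw": 0,"grip": 0.3},{"tx": -0.12,"ty": -0.02,"tz": 0,"yaw": 0,"grip": 0.3}]}}

```text
time: 31.28
tool_pos: [0.5109, -0.2602, 0.1481]
tool_rot: [-3.141, -0.001, 1.729]
contact_force: [-0.6, -0.0, -0.6]
opening: 0.0599
```

```bash
python3 go.py; python3 - <<'E'
from m3 import *
I=[]
for n,c in(('top',(160,230,260,330)),('scene',(160,230,270,340))):
    p,d=snap(n); C=cloud(n,d); np.set_printoptions(precision=3,suppress=True)
    r=np.hypot(C[...,0]-.5635,C[...,1]+.0253)
    m=(r<.016)&(r>.010)&(C[...,2]>.05);print(n,'collar top z',np.percentile(C[...,2][m],[25,50,75]),m.sum())
    I.append(cv2.resize(p[c[0]:c[1],c[2]:c[3],::-1],(400,400),interpolation=2))
    if n=='top': cv2.imwrite('pics/tray.png',cv2.resize(p[160:250,130:230,::-1],(500,450),interpolation=2))
cv2.imwrite('pics/s10z.png',np.hstack(I))
E
```

```text
31.27 [ 0.5109 -0.2602  0.1481] [-3.1411e+00 -1.0000e-03  1.7290e+00] F [-0.6 -0.  -0.6] T [-0.04  0.04 -0.02] op 0.0599 q [-0.605  0.501  1.501  0.     1.141 -0.763]
top collar top z [0.064 0.065 0.067] 61
scene collar top z [0.057 0.065 0.067] 31
```

View pics/s10z.png

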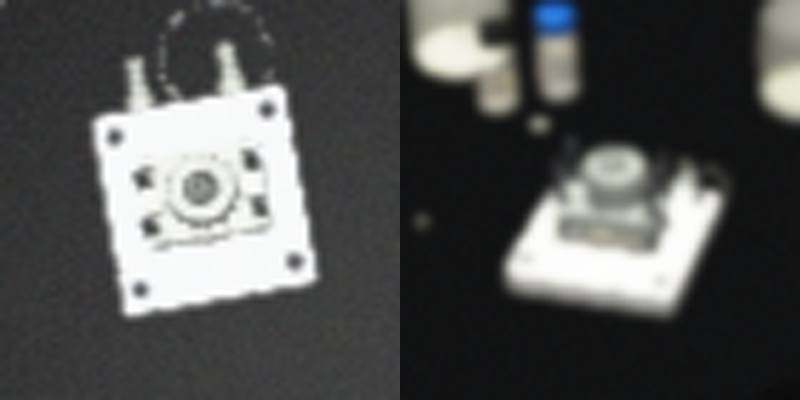

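View pics/tray.png

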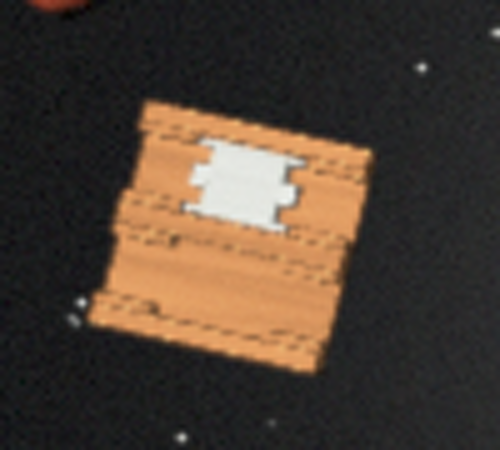

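The collar is home, with its top at 65–66 mm against 66 expected. The plate lies flat with the bolts in its notches, and the blank is still in the tray.

```bash
python3 -c "
from cell import robot
print(robot.hand_in())"
```

```text
the job is handed in; nothing more can be done
None
```

The filter cell is back together on its post, and I handed it in at about 31 s of the 72 s allowed. I fitted the spacer ring first, then the perforated plate, then the collar. The plate was lifted from the tray by its ends, set on the bench in front, and taken again by its long sides.

**Contact:** Each part was lowered until it touched home. The final press read 6–11 N, with under 4 N sideways.

**Heights:** With the fingers at their last contact, the ring underside was at about 20 mm, the plate's at 34 mm and the collar's at 44 mm. All three match the home heights. Both cameras put the collar top at a median of about 65 mm against the 66 mm expected, which is within depth noise.

**Last pictures:** The plate is flat with all four bolts in its notches, the collar is centred on the post, and the blank plate is undisturbed in the tray. The gripper was clear of everything.

**Disagreement:** The scene camera's early position fits differed from the top camera's by up to about 5 mm. I went by the top camera, and the parts went on without resistance. No check failed.

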